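# Clear the work plate and pack the watch blanks

## Task

Take the scraper block, wipe every loose offcut off the work plate into the trough at its end, keeping your fingers off the offcuts, and put the scraper back on its mat. Only then lay each metal blank down in a pocket of the carrying case that matches its outline, fully seated and boss up, and lower the lid gently until it is fully closed. Leave the jar, the can and the screwdriver where they are.

Things in the scene. Friction and masses are not known exactly. Their poses are not given: they have to be found in the camera images.
- scraper: scraper block, a plain bar 100 (its x) x 40 (its y) x 50 mm tall (its z), light plastic, 36 mm thick across y above its 8 mm high, 40 mm thick foot; starts standing on its mat. Origin: centre of the underside. 0.2 kg
- mat: fixed thin black rubber mat, 150 (x) x 80 (y) x 3 mm, the scraper's home. Origin: centre of the underside
- plate: fixed metal work plate 170 (x) x 200 (y) x 45 mm tall, flat on top, with a 6 mm wide, 12 mm high curb along each long side (156 mm between the curbs), open at both ends; at its -y end hangs the open catch trough. Origin: centre of the plate's underside (z = 0 at the bench). The plate's top spans y -100 to +100; the trough y -200 to -100
- trough_in (a point): centre of the trough's inner floor (4 mm above the bench); inside it is 162 (x) x 96 (y) mm; its outer walls are 35 mm high; axes as the plate's
- chip1: loose white offcut of a plastic moulding runner, a stubby T or L lying flat, about 38 x 20 mm and 9 mm thick, 14 g; starts on the plate within 70 mm of its centre. Origin: centre of the underside. It may be absent
- chip2: loose white offcut of a plastic moulding runner, a stubby T or L lying flat, about 38 x 20 mm and 9 mm thick, 14 g; starts on the plate within 70 mm of its centre. Origin: centre of the underside. It may be absent
- chip3: loose white offcut of a plastic moulding runner, a stubby T or L lying flat, about 38 x 20 mm and 9 mm thick, 14 g; starts on the plate within 70 mm of its centre. Origin: centre of the underside. It may be absent
- chip4: loose white offcut of a plastic moulding runner, a stubby T or L lying flat, about 38 x 20 mm and 9 mm thick, 14 g; starts on the plate within 70 mm of its centre. Origin: centre of the underside. It may be absent
- chip5: loose white offcut of a plastic moulding runner, a stubby T or L lying flat, about 38 x 20 mm and 9 mm thick, 14 g; starts on the plate within 70 mm of its centre. Origin: centre of the underside. It may be absent
- chip6: loose white offcut of a plastic moulding runner, a stubby T or L lying flat, about 38 x 20 mm and 9 mm thick, 14 g; starts on the plate within 70 mm of its centre. Origin: centre of the underside. It may be absent
- disc_a: round blank, disc 70 mm across and 8 mm thick, with a 24 mm wide, 28 mm tall upright round handling boss in the middle of its top (36 mm tall in all). Brass with a steel boss. Origin: centre of the underside, z up through the boss. It may be absent.
- disc_b: another round blank, same as disc_a. It may be absent
- square_a: square blank, 58 x 58 x 8 mm, with a 24 mm wide, 28 mm tall upright square (sides parallel to the blank's) handling boss in the middle of its top (36 mm tall in all). Brass with a steel boss. Origin: centre of the underside, z up through the boss. It may be absent.
- square_b: another square blank, same as square_a. It may be absent
- case: fixed black carrying case, open on top, 230 (its x) x 210 (its y) x 65 mm tall, walls 5 mm; a dull green insert inside (top 19 mm above the bench) has four pockets 10 mm deep: two round, 76 mm across, and two square, 64 mm wide with sides along the case's axes. The lid hinges along y on the case's +x rim, which faces away from the bench's middle line. Origin: centre of the underside
- nest_hole0 (a point): centre of the mouth of a round pocket (19 mm above the bench, pocket floor 10 mm lower), at case x -56, y -44 mm; axes as the case's
- nest_hole1 (a point): the same for the other round pocket, at case x +32, y +44 mm
- nest_hole2 (a point): the same for a square pocket, at case x -56, y +44 mm
- nest_hole3 (a point): the same for the other square pocket, at case x +32, y -44 mm
- case_lid (a joint): lid angle, rad: 0 closed, grows as it opens (starts about 1.6 to 1.8, standing up by the +x rim; stops at 2.1). The hinge is stiff: the lid stays where it is left and takes about 4 N at its free edge to move. The lid is a slab 230 (from the hinge to the free edge) x 210 x 8 mm, with a 60 mm wide steel tab reaching 17 mm further at the middle of the free edge
- lid_hinge (a point): middle of the lid's hinge line, at the underside of the lid, 65.5 mm above the bench; its axes turn with the lid: -x from the hinge to the free edge, z out of the lid's outer face
- jar: bystander: small capped jar, 48 mm across, 62 mm tall. Origin: centre of the underside
- can: bystander: small can, 52 mm across, 90 mm tall. Origin: centre of the underside
- driver: bystander: screwdriver lying on the bench, 150 mm long. Origin: on the bench beneath its middle
Things that resemble listed ones, but are neither listed nor needed, are in the scene too. Leave any green, pink or turquoise look-alike of the disc_b alone.

How it is judged:
By the outcome, as a careful person would: the job done as asked, in the order asked, and still so for the second after the job is handed in, with the robot touching nothing.
Of chip1, chip2, chip3, chip4, chip5, chip6 only 3 to 6 are there at a start; the rules pass over those that are not, and their reading is None.
Of disc_a, disc_b, square_a, square_b only 3 to 4 are there at a start; the rules pass over those that are not, and their reading is None.
At some moment in a run one of scraper, disc_a, disc_b, square_a, square_b may be knocked a few centimetres aside while the robot is not near it.
Once in a run the grip may slacken for a moment while it holds something.
It also fails if it takes over 210 s, if anything falls off the work surface, if the arm or the gripper's body presses on something with over 40 N, if the wrist force passes 120 N, or if a joint passes its speed limit or range.

## Robot

A 7-joint arm with a two-finger parallel gripper is mounted at the origin on the work surface. World frame = base frame: x ahead of the robot, y to its left, z up, the work surface at z = 0. Lengths are in m, angles in rad, forces in N, time in s.
With the tool pointing down it reaches from about 0.4 to 0.85 m from the base axis. Payload 4.5 kg.
Tool frame: the origin (TCP) lies between the finger pads; the fingertips stand r.tip_reach ahead of it and the grasp point (between the pads) lies 3 mm ahead of it (r.tip_reach is the distance from the TCP to the fingertips, in m); z points along the fingers, y is the line along which they close (so a half turn about z gives the same grasp; the last joint's range is limited). The gripper opens to 88 mm and grips with 3 to 60 N. Pads are 18 mm wide; open, the fingers measure 123 mm over their backs; the gripper's body (75 mm by 187 mm) begins 45 mm behind the grasp point.
Start: joints at [1.22, 0.689, -0.195, 1.565, 0.157, 0.902, -0.215], TCP at [0.235, -0.579, 0.238] pointing down, gripper open.
Joint ranges: [-3.01, 3.01], [-0.46, 2.08], [-1.47, 1.51], [0.13, 2.56], [-1, 4.14], [0.04, 2.09], [-2.66, 2.66]. Speed limits (rad/s): [2.57, 2.57, 3.14, 3.14, 3.14, 3.14, 3.14].

## Interface

Orientations are given as a unit quaternion [x, y, z, w].
In Python, from plant import r gives the robot as it stands.
- The arm moves only by the tool step_arm, never from a script. Its argument "motion" is a list of rows, each an object with "dp": the shift along the tool's x, y, z in mm, a list of three; "twist": the turn, a rotation vector about the tool's x, y, z in rad, a list of three; "hand": the opening, from -1 (shut) to 1 (fully open). In form: [{"dp": [dx, dy, dz], "twist": [rx, ry, rz], "hand": hand}, ...]. A call has 1 to 5 rows; each row is the pose to reach, as a shift and turn from the pose commanded when the call began, along the tool's axes at that moment; what a row does not reach only later rows make up. A row lasts 1/8 s, in which the tool goes at most 62.5 mm and 10.7 degrees, less where a joint would pass 70% of its speed; a pose out of reach is approached as far as the arm can. A call with a gripper value outside its range is refused whole. The fingers move at their own pace and stop on an object; "force" is the grip in N (left out, the last holds). Time passes only in rows, so rows that repeat a pose let the fingers close. It gives the time, the measured TCP pose, the force, the opening and the grip force at its end, in the units of the state.
- r.get_state(): the state, without advancing time (a new reading comes with each control period).
- r.snapshot(name): name is "side" or "top" or "wrist"; returns a dict with "pixels" (420x560x3 uint8, red, green, blue), "depth" (420x560 float32, m along the optical axis (not along the pixel's ray), 0 where there is no reading), "fx", "fy", "cx", "cy" (pixels), "xyz" and "orientation" of the camera in the world; the wrist camera has in their place "mount" (4x4, takes a point from camera to tool coordinates, whose origin is the TCP and whose axes are the flange's). Camera axes: x right, y down, z forward; pixel columns grow to the right and rows downward; lengths in m; the calibration is good to about 2 mm. A picture is of the moment at which its call begins: read the wrist's pose just before it.
- r.finish_job(): hands the job in; it is judged then, once.
Trained networks look in the newest picture that a camera, given by its name, has taken for a name from the list of things; names that differ only in an ending like _2 or _b are one class to them, and where a whole thing is asked for, a point or a joint stands for the part that bears it (a point fixed in the world has none). Each returns a list of dicts, best first, with "score" (0 to 1); they miss things now and then, are a little off and sometimes report something else, mostly with a low value. They report only what shows in the picture. A call takes as long as a camera call. They do not tell look-alikes from the thing itself.
- r.search_frame(camera, thing): "at" ([x, y, z] in m, in the coordinates of the camera as it stood for that picture, good to about 4 mm: the middle of the surface that is visible of it).
The state is a dict: "clock": time; "q": joint angles; "qd": joint speeds; "joint_torque": joint torques, N m; "tool_pos": TCP position; "eef_rot": TCP orientation; "contact_force": force on the tool from outside, world axes, zero at the start; "moment": the same for the moment, N m; "opening": opening from 0.0 (shut) to 1.0 (fully open); "finger_force": force on a finger pad.
Only numpy, scipy, OpenCV 4.12 (cv2) and the standard library are available. Lean on these libraries where they do the work, as an engineer would, in place of code of your own. Each camera call takes 0.05 s, during which the arm holds its last target. There are 200 camera calls.

## Working session

There is one attempt and no reset: what is moved stays moved. The work goes in short steps, Python scripts to look and compute and a tool call to move; the robot and the scene stay as the last step left them, time stands still between calls to the robot, and variables do not carry over. Pictures are saved under pics/ and viewed, at most 14 in all, crops included, and the job is handed in when it is done.

Besides the shell and the picture viewer there is one more tool, called after "Call:" by a JSON object that holds its "api" and its "payload". step_arm: Moves the arm, as the interface text tells. Its arguments: {"type":"object","properties":{"motion":{"type":"array"},"force":{"type":"number"}},"required":["motion"]}

```bash
ls; mkdir -p pics
cat > h.py <<'E'
import numpy as np, cv2
from scipy.spatial.transform import Rotation as R
from plant import r
def snap(n):
    s=r.get_state(); d=r.snapshot(n)
    if n=="wrist":
        T=np.eye(4);T[:3,:3]=R.from_quat(s["eef_rot"]).as_matrix();T[:3,3]=s["tool_pos"];M=T@np.array(d["mount"])
    else:
        M=np.eye(4);M[:3,:3]=R.from_quat(d["orientation"]).as_matrix();M[:3,3]=d["xyz"]
    d["M"]=M; return d
def world(d):
    v,u=np.mgrid[0:420,0:560];z=d["depth"]
    P=np.stack([(u-d["cx"])/d["fx"]*z,(v-d["cy"])/d["fy"]*z,z],-1)
    return P@d["M"][:3,:3].T+d["M"][:3,3]
def pix(d,p):
    c=d["M"][:3,:3].T@(np.asarray(p)-d["M"][:3,3]);return c[0]/c[2]*d["fx"]+d["cx"],c[1]/c[2]*d["fy"]+d["cy"]
def save(d,f,box=None,sc=1):
    im=d["pixels"][...,::-1]
    if box: im=im[box[1]:box[3],box[0]:box[2]]
    cv2.imwrite("pics/"+f,cv2.resize(im,None,fx=sc,fy=sc,interpolation=cv2.INTER_CUBIC))
def find(d,n,t,k=4):
    for o in r.search_frame(n,t)[:k]:
        w=d["M"][:3,:3]@np.array(o["at"])+d["M"][:3,3]
        print(t,n,round(o["score"],2),np.round(w,3),np.round(pix(d,w)))
E
python3 - <<'E'
from h import *
print({k:np.round(v,3) for k,v in r.get_state().items()},r.tip_reach)
for n in("top","side"):
    d=snap(n);save(d,n+"0.png",sc=1.4);print(n,d["M"].round(3).tolist(),d["fx"])
    np.savez("pics/"+n+"0.npz",**{k:d[k] for k in("pixels","depth","fx","fy","cx","cy","M")})
    for t in("scraper","mat","plate","chip1","disc_a","square_a","case","case_lid","jar","can","driver"): find(d,n,t,6)
E
```

```text
pics
{'clock': np.float64(0.0), 'q': array([ 1.22 ,  0.69 , -0.195,  1.566,  0.157,  0.902, -0.215]), 'qd': array([ 0.   ,  0.001, -0.   ,  0.   , -0.002, -0.001,  0.   ]), 'joint_torque': array([ 1.0000e-03, -5.2757e+01, -1.2670e+00, -1.5343e+01, -5.3000e-02,
        7.0000e-03,  0.0000e+00]), 'tool_pos': array([ 0.234, -0.579,  0.238]), 'eef_rot': array([ 0.982,  0.191, -0.   , -0.001]), 'contact_force': array([0.432, 0.001, 0.067]), 'moment': array([0.032, 0.046, 0.023]), 'finger_force': np.float64(0.0), 'opening': np.float64(0.998)} 0.022
top [[0.01, -0.992, 0.129, 0.318], [-1.0, -0.01, 0.005, 0.007], [-0.003, -0.129, -0.992, 1.467], [0.0, 0.0, 0.0, 1.0]] 532.1673559932232
scraper top 0.86 [0.429 0.008 0.053] [279. 238.]
mat top 0.56 [ 0.438  0.01  -0.001] [278. 236.]
plate top 0.74 [ 0.634 -0.104  0.008] [320. 166.]
chip1 top 0.58 [ 0.372 -0.212  0.057] [362. 260.]
chip1 top 0.5 [ 0.476 -0.222  0.052] [365. 221.]
chip1 top 0.43 [ 0.375 -0.157  0.053] [341. 259.]
disc_a top 0.92 [ 0.614 -0.     0.005] [283. 173.]
disc_a top 0.91 [ 0.627 -0.308  0.01 ] [393. 169.]
disc_a top 0.73 
[... 1263 characters left out ...]
de 0.47 [ 0.374 -0.156  0.052] [329. 257.]
chip1 side 0.38 [ 0.475 -0.222  0.053] [358. 237.]
disc_a side 0.73 [ 0.464 -0.452  0.008] [438. 265.]
disc_a side 0.66 [ 0.683 -0.412  0.003] [421. 218.]
disc_a side 0.61 [ 0.614 -0.303  0.007] [386. 224.]
disc_a side 0.3 [ 0.381 -0.02   0.003] [281. 259.]
square_a side 0.68 [ 0.615 -0.214  0.006] [357. 220.]
case side 0.83 [0.507 0.353 0.116] [175. 184.]
case_lid side 0.95 [0.487 0.355 0.195] [167. 165.]
jar side 0.74 [ 0.407 -0.234  0.048] [360. 255.]
jar side 0.36 [ 0.583 -0.449  0.06 ] [439. 224.]
can side 0.68 [ 0.583 -0.453  0.059] [440. 225.]
driver side 0.59 [ 0.362 -0.21   0.051] [349. 263.]
driver side 0.16 [0.568 0.296 0.016] [203. 202.]
```

View pics/top0.png

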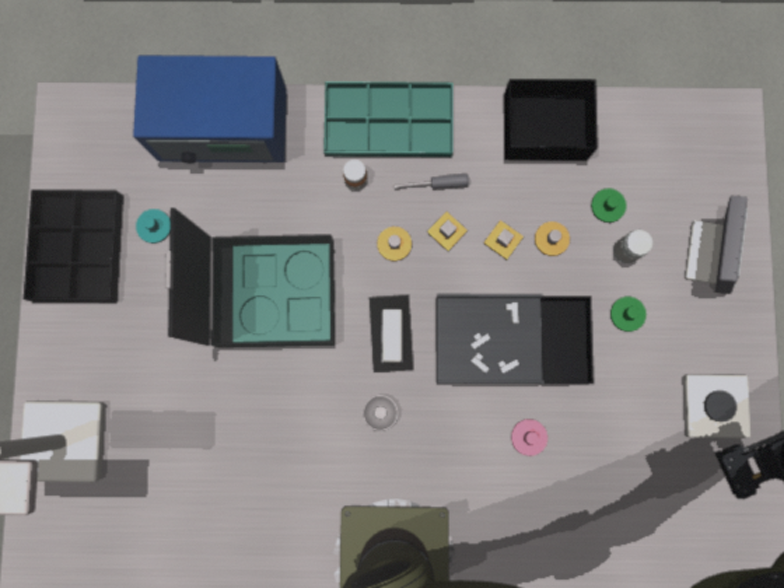

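View pics/side0.png

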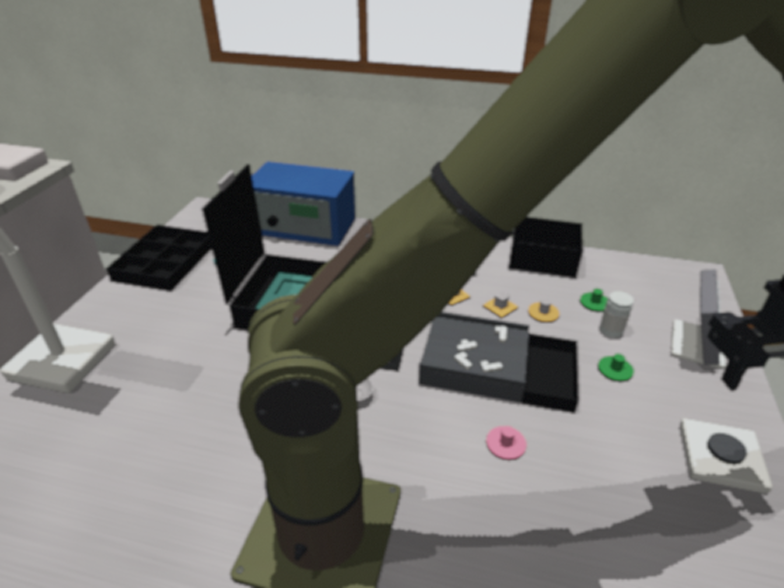

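Top view (1.4x): scraper (391,335) is the white bar on the black mat. The plate (490,340) has its trough at right (570,340), with about 4 white chips. Brass discs are at (394,243) and (552,239), squares at (447,232) and (503,240). Look-alikes are green (609,205) and (628,314), pink (530,437), teal (153,226). The case is at (275,292) with its lid up on the left. Other objects that could be mistaken are the glass piece (380,412) and the white holder (693,250). The side view agrees. Now a close crop to check.

Run:
```python
from h import *
z=np.load("pics/top0.npz");d={k:z[k] for k in z};W=world(d)
save(d,"crop0.png",(250,140,440,285),4.2)
hsv=cv2.cvtColor(d["pixels"],cv2.COLOR_RGB2HSV)
def rect(m,name):
    n,l,st,c=cv2.connectedComponentsWithStats(m.astype(np.uint8))
    for i in range(1,n):
        if st[i,4]<25: continue
        P=W[l==i];P=P[np.isfinite(P).all(1)]
        b=cv2.minAreaRect((P[:,:2]*1000).astype(np.float32))
        print(name,st[i,4],np.round(b[0]),np.round(b[1]),round(b[2],1),"z",np.percentile(P[:,2],[5,50,95]).round(3),"hsv",np.median(hsv[l==i],0))
X,Y,Z=W[...,0],W[...,1],W[...,2]
box=lambda a,b,c,e:(X>a)&(X<b)&(Y>c)&(Y<e)
rect(box(.35,.52,-.06,.06)&(Z>.035),"scraper")
rect(box(.3,.56,-.5,-.05)&(Z>.028)&(Z<.09),"plate+trough")
rect(box(.3,.56,-.28,-.05)&(Z>.04)&(Z<.09),"plate")
rect(box(.3,.56,-.3,-.05)&(d["pixels"].min(-1)>150),"chips")
rect(box(.55,.72,-.4,.06)&(Z>.004)&(Z<.045),"blank")
rect(box(.55,.72,-.4,.06)&(Z>.025)&(Z<.045),"boss")
rect(box(.35,.65,.1,.345)&(Z>.045)&(Z<.075),"case rim")
rect(box(.35,.65,.3,.5)&(Z>.09),"lid")
rect(box(.35,.65,.1,.42)&(hsv[...,1]>60)&(hsv[...,0]>60)&(hsv[...,0]<95),"insert")
rect(box(.70,.8,-.2,.12)&(Z>.008)&(Z<.075),"jar/driver")
rect(box(.56,.7,-.5,-.42)&(Z>.03),"can")
rect(box(.2,.4,-.05,.1)&(Z>.01),"glass")
```

```text
scraper 481 [427.   5.] [97. 32.] 0.6 z [0.047 0.052 0.057] hsv [120.   5. 201.]
plate+trough 5046 [ 423. -231.] [168. 302.] 0.5 z [0.037 0.045 0.056] hsv [113.   9.  87.]
plate+trough 63 [ 477. -460.] [22. 24.] 25.7 z [0.031 0.035 0.039] hsv [ 66. 134. 134.]
plate 4523 [ 422. -180.] [168. 200.] 0.4 z [0.041 0.045 0.057] hsv [113.   9.  87.]
chips 3020 [ 430. -175.] [250. 260.] 89.9 z [-0.006 -0.001  0.005] hsv [  4.  11. 164.]
chips 71 [ 472. -223.] [36. 19.] 4.0 z [0.048 0.054 0.058] hsv [120.   6. 199.]
chips 68 [ 421. -159.] [19. 37.] 34.2 z [0.049 0.054 0.058] hsv [120.    6.  192.5]
chips 64 [ 377. -164.] [32. 20.] 51.0 z [0.049 0.053 0.059] hsv [120.    6.  191.5]
chips 64 [ 370. -215.] [19. 33.] 5.9 z [0.048 0.053 0.058] hsv [120.   6. 195.]
blank 30 [ 693. -396.] [36.  9.] 7.0 z [0.005 0.008 0.013] hsv [ 66.  131.5 134. ]
blank 380 [ 640. -102.] [68. 60.] 47.5 z [0.005 0.009 0.037] hsv [ 23.  121.5 186. ]
blank 398 [ 625. -216.] [65. 64.] 56.7 z [0.005 0.009 0.037] hsv [ 22.  121.5 187. ]
blank 442 [ 624. -312.] [69. 73.] 70.6 z [0.005 0.009 0.036] hsv [ 20. 133. 193.]
blank
[... 509 characters left out ...]
.] 1.8 z [0.104 0.22  0.3  ] hsv [90.  7. 40.]
insert 4799 [510. 227.] [198. 195.] 2.2 z [0.004 0.014 0.022] hsv [ 84.  77. 143.]
jar/driver 253 [796.   3.] [  7. 232.] 0.3 z [0.009 0.02  0.028] hsv [84. 83. 94.]
jar/driver 299 [745.  81.] [46. 49.] 18.9 z [0.018 0.059 0.066] hsv [114.   6. 194.]
jar/driver 292 [736. -71.] [ 26. 147.] 6.1 z [0.012 0.021 0.028] hsv [135.   9. 116.]
can 33 [ 692. -430.] [16. 18.] 73.5 z [0.031 0.035 0.039] hsv [ 66. 135. 133.]
can 429 [ 603. -456.] [50. 53.] 55.8 z [0.039 0.087 0.093] hsv [ 50.   3. 190.]
glass 135 [389.   5.] [23. 38.] 0.3 z [0.013 0.051 0.057] hsv [114.   6. 199.]
glass 361 [279.  27.] [66. 67.] 0.6 z [0.011 0.018 0.028] hsv [  0.  10. 138.]
```

View pics/crop0.png

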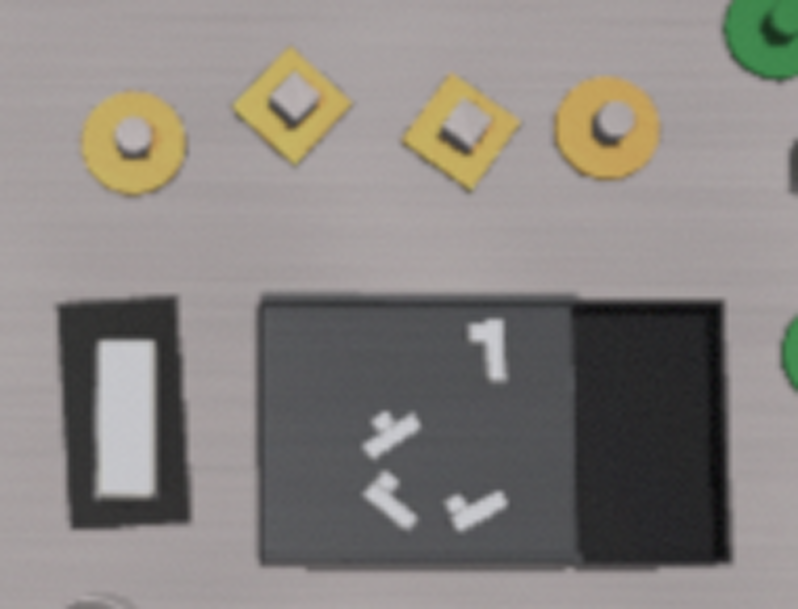

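The crop shows four chips (490,350), (392,432), (390,500), (476,510) on the plate. All four blanks are brass with grey steel bosses: (133,143), (293,105), (462,132), (607,128). The green ones are look-alikes. The scraper is upright, its long axis along world x. Sizes and heights match the listed ones.

```bash
cat >> h.py <<'E'
def go(x,y,z,yaw=None):
    "print tool-axis dp (mm) and twist from the measured pose to TCP x,y,z (mm), tool down, tool x at yaw deg (mod 180)"
    s=r.get_state();A=R.from_quat(s["eef_rot"]);p=np.array(s["tool_pos"])*1000
    X=A.as_matrix()[:,0];cur=np.degrees(np.arctan2(X[1],X[0]));
    if yaw is None: yaw=cur
    dy=(yaw-cur+90)%180-90; t=np.radians(cur+dy)
    B=R.from_matrix(np.array([[np.cos(t),np.sin(t),0],[np.sin(t),-np.cos(t),0],[0,0,-1]]).T if 0 else np.column_stack([[np.cos(t),np.sin(t),0],[np.sin(t),-np.cos(t),0],[0,0,-1]]))
    print("dp",(A.inv().apply(np.array([x,y,z])-p)).round(1),"tw",(A.inv()*B).as_rotvec().round(3),"| t",round(s["clock"],2),"pos",p.round(1),"yaw",round(cur,1),"F",np.round(s["contact_force"],1),"op",round(s["opening"],3),"ff",round(s["finger_force"],1),"q7",round(s["q"][6],2))
E
python3 -c "
from h import *
go(428,5,200,0)"
```

```text
dp [ 398.6 -469.    38.4] tw [ 0.    -0.     0.385] | t 1.2 pos [ 234.7 -579.3  238.5] yaw 22.0 F [0.2 0.4 0. ] op 1.003 ff 0.0 q7 -0.22
```

Call:
{"api": "step_arm", "payload": {"motion": [{"dp":[40,-47,4],"twist":[0,0,0.08],"hand":1},{"dp":[80,-94,8],"twist":[0,0,0.16],"hand":1},{"dp":[120,-141,12],"twist":[0,0,0.24],"hand":1},{"dp":[160,-188,16],"twist":[0,0,0.32],"hand":1},{"dp":[200,-235,20],"twist":[0,0,0.385],"hand":1}]}}

```text
clock: 1.82
tool_pos: [0.3326, -0.2848, 0.2186]
eef_rot: [1.0, -0.001, 0.001, 0.0]
contact_force: [0.9, 0.7, 0.3]
opening: 1.001
finger_force: 0.0
```

```bash
python3 -c "
from h import *
go(428,5,200,0)"
```

```text
dp [  94.6 -290.1   18.6] tw [ 0.001 -0.001 -0.003] | t 1.82 pos [ 332.6 -284.8  218.6] yaw -0.2 F [0.9 0.7 0.3] op 1.001 ff 0.0 q7 -1.02
```

Call:
{"api": "step_arm", "payload": {"motion": [{"dp":[19,-58,4],"twist":[0,0,0],"hand":1},{"dp":[38,-116,8],"twist":[0,0,0],"hand":1},{"dp":[57,-174,12],"twist":[0,0,0],"hand":1},{"dp":[76,-232,16],"twist":[0,0,0],"hand":1},{"dp":[95,-290,18],"twist":[0,0,0],"hand":1}]}}

```text
clock: 2.45
tool_pos: [0.4277, 0.0056, 0.2005]
eef_rot: [1.0, -0.0, 0.0, 0.0]
contact_force: [1.1, -0.3, -0.5]
opening: 0.997
finger_force: 0.0
```

Call:
{"api": "step_arm", "payload": {"motion": [{"dp":[0,0,0],"twist":[0,0,0],"hand":1},{"dp":[0,0,0],"twist":[0,0,0],"hand":1}]}}

```text
clock: 2.7
tool_pos: [0.4267, 0.0033, 0.2005]
eef_rot: [1.0, 0.0, -0.0, 0.0]
contact_force: [-0.1, -0.1, -0.7]
opening: 0.998
finger_force: 0.0
```

Run:
```python
from h import *
go(428,5,100,0)
d=snap("wrist");W=world(d);Z=W[...,2];save(d,"w1.png",sc=1.3)
def rect(m):
    n,l,st,c=cv2.connectedComponentsWithStats(m.astype(np.uint8))
    for i in range(1,n):
        if st[i,4]<300: continue
        P=W[l==i];b=cv2.minAreaRect((P[:,:2]*1000).astype(np.float32));print(st[i,4],np.round(b[0],1),np.round(b[1],1),round(b[2],1),np.median(P[:,2]).round(4),c[i].round())
rect((Z>.04)&(Z<.07)&(d["depth"]>0))
```

```text
dp [  1.4  -1.7 100.5] tw [0.001 0.    0.   ] | t 2.7 pos [426.7   3.3 200.5] yaw 0.0 F [-0.1 -0.1 -0.7] op 0.998 ff 0.0 q7 -1.64
5430 [460.5 156.3] [119.5 234.3] 49.4 0.0594 [114. 138.]
33673 [ 423.1 -178. ] [170.8 201. ] 0.4 0.0457 [460. 189.]
3841 [428.9   8.4] [98.8 35.5] 0.6 0.0533 [272. 187.]
```

View pics/w1.png

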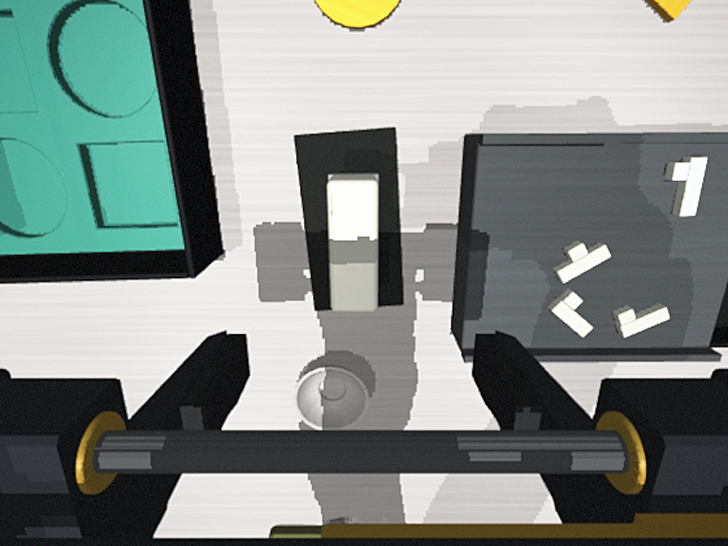

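Wrist view: the scraper (353,245) lies between the fingers on the mat, and the plate with four chips is at right. It measures (429,8) mm with top at 53 mm, as expected. I'll descend with the fingertips about 20 mm above its underside.

Call:
{"api": "step_arm", "payload": {"motion": [{"dp":[2,-4,50],"twist":[0,0,0],"hand":1},{"dp":[2,-4,100],"twist":[0,0,0],"hand":1},{"dp":[2,-4,135],"twist":[0,0,0],"hand":1},{"dp":[2,-4,155],"twist":[0,0,0],"hand":1},{"dp":[2,-4,155],"twist":[0,0,0],"hand":1}]}}

```text
clock: 3.38
tool_pos: [0.434, 0.0062, 0.0489]
eef_rot: [1.0, -0.002, -0.004, 0.0]
contact_force: [0.1, -0.3, 0.2]
opening: 1.001
finger_force: 0.0
```

Call:
{"api": "step_arm", "payload": {"motion": [{"dp":[0,0,0],"twist":[0,0,0],"hand":-1},{"dp":[0,0,0],"twist":[0,0,0],"hand":-1},{"dp":[0,0,0],"twist":[0,0,0],"hand":-1},{"dp":[0,0,0],"twist":[0,0,0],"hand":-1},{"dp":[0,0,0],"twist":[0,0,0],"hand":-1}], "force": 30}}

```text
clock: 4.0
tool_pos: [0.4333, 0.0077, 0.0496]
eef_rot: [1.0, -0.0, -0.004, 0.0]
contact_force: [0.2, 0.3, 0.5]
opening: 0.458
finger_force: 0.0
```

Call:
{"api": "step_arm", "payload": {"motion": [{"dp":[0,0,0],"twist":[0,0,0],"hand":-1},{"dp":[0,0,0],"twist":[0,0,0],"hand":-1},{"dp":[0,0,0],"twist":[0,0,0],"hand":-1}]}}

```text
clock: 4.38
tool_pos: [0.4334, 0.0078, 0.0495]
eef_rot: [1.0, 0.0, -0.004, -0.0]
contact_force: [0.1, 1.9, 1.9]
opening: 0.396
finger_force: 30.0
```

Call:
{"api": "step_arm", "payload": {"motion": [{"dp":[0,0,-30],"twist":[0,0,0],"hand":-1},{"dp":[0,0,-70],"twist":[0,0,0],"hand":-1},{"dp":[0,0,-80],"twist":[0,0,0],"hand":-1},{"dp":[0,0,-80],"twist":[0,0,0],"hand":-1}]}}

```text
clock: 4.88
tool_pos: [0.4341, 0.0076, 0.1295]
eef_rot: [1.0, -0.0, -0.004, 0.0]
contact_force: [0.1, 0.1, -2.7]
opening: 0.399
finger_force: 30.0
```

```bash
python3 -c "
from h import *
go(455,-105,125,0);print(np.round(r.get_state()['q'],2), R.from_quat(r.get_state()['eef_rot']).as_matrix().round(3).tolist())"
```

```text
dp [ 21.  112.5   4.3] tw [ 0.     0.008 -0.   ] | t 4.88 pos [434.1   7.6 129.5] yaw -0.0 F [ 0.1  0.1 -2.7] op 0.399 ff 30.0 q7 -1.75
[-0.11  0.67 -0.03  2.22  0.06  0.26 -1.75] [[1.0, -0.0, -0.008], [-0.0, -1.0, -0.0], [-0.008, 0.0, -1.0]]
```

Call:
{"api": "step_arm", "payload": {"motion": [{"dp":[5,38,0],"twist":[0,0.008,0],"hand":-1},{"dp":[10,76,0],"twist":[0,0.008,0],"hand":-1},{"dp":[15,112,0],"twist":[0,0.008,0],"hand":-1},{"dp":[15,112,20],"twist":[0,0.008,0],"hand":-1},{"dp":[15,112,33],"twist":[0,0.008,0],"hand":-1}]}}

```text
clock: 5.5
tool_pos: [0.4475, -0.1045, 0.0944]
eef_rot: [1.0, -0.0, -0.002, -0.0]
contact_force: [-0.1, 0.3, -2.1]
opening: 0.399
finger_force: 30.0
```

Call:
{"api": "step_arm", "payload": {"motion": [{"dp":[0,0,0],"twist":[0,0,0],"hand":-1},{"dp":[0,0,2],"twist":[0,0,0],"hand":-1},{"dp":[0,0,2],"twist":[0,0,0],"hand":-1}]}}

```text
clock: 5.88
tool_pos: [0.4489, -0.104, 0.0946]
eef_rot: [1.0, 0.0, 0.0, 0.0]
contact_force: [-0.1, 0.5, -2.5]
opening: 0.398
finger_force: 30.0
```

```bash
python3 -c "
from h import *
go(449,-104,92,0);print(np.round(r.get_state()['q'],2))"
```

```text
dp [ 0.1 -0.   2.6] tw [ 0.    -0.     0.001] | t 5.88 pos [ 448.9 -104.    94.6] yaw 0.0 F [-0.1  0.5 -2.5] op 0.398 ff 30.0 q7 -1.59
[ 0.16  0.75 -0.05  2.17  0.15  0.22 -1.59]
```

Call:
{"api": "step_arm", "payload": {"motion": [{"dp":[0,0,2],"twist":[0,0,0],"hand":-1},{"dp":[0,0,2],"twist":[0,0,0],"hand":-1}]}}

```text
clock: 6.12
tool_pos: [0.4488, -0.1044, 0.0925]
eef_rot: [1.0, -0.0, -0.0, 0.0]
contact_force: [0.3, -0.1, -2.5]
opening: 0.399
finger_force: 30.0
```

Call:
{"api": "step_arm", "payload": {"motion": [{"dp":[0,0,1],"twist":[0,0,0],"hand":-1},{"dp":[0,0,1],"twist":[0,0,0],"hand":-1}]}}

```text
clock: 6.38
tool_pos: [0.4491, -0.1044, 0.0916]
eef_rot: [1.0, -0.0, 0.0, 0.0]
contact_force: [0.3, -0.1, 0.3]
opening: 0.394
finger_force: 30.0
```

Call:
{"api": "step_arm", "payload": {"motion": [{"dp":[0,16,0],"twist":[0,0,0],"hand":-1},{"dp":[0,32,0],"twist":[0,0,0],"hand":-1},{"dp":[0,48,0],"twist":[0,0,0],"hand":-1},{"dp":[0,64,0],"twist":[0,0,0],"hand":-1},{"dp":[0,80,0],"twist":[0,0,0],"hand":-1}]}}

```text
clock: 7.0
tool_pos: [0.4488, -0.1847, 0.0916]
eef_rot: [1.0, 0.0, -0.0, -0.0]
contact_force: [0.2, 3.8, 4.7]
opening: 0.4
finger_force: 30.0
```

Call:
{"api": "step_arm", "payload": {"motion": [{"dp":[0,16,0],"twist":[0,0,0],"hand":-1},{"dp":[0,32,0],"twist":[0,0,0],"hand":-1},{"dp":[0,48,0],"twist":[0,0,0],"hand":-1},{"dp":[0,64,0],"twist":[0,0,0],"hand":-1},{"dp":[0,80,0],"twist":[0,0,0],"hand":-1}]}}

```text
clock: 7.62
tool_pos: [0.4484, -0.265, 0.0915]
eef_rot: [1.0, -0.0, -0.0, -0.0]
contact_force: [0.1, 1.3, 1.4]
opening: 0.394
finger_force: 30.0
```

Call:
{"api": "step_arm", "payload": {"motion": [{"dp":[0,12,0],"twist":[0,0,0],"hand":-1},{"dp":[0,24,0],"twist":[0,0,0],"hand":-1},{"dp":[0,24,0],"twist":[0,0,0],"hand":-1}]}}

```text
clock: 8.0
tool_pos: [0.448, -0.2905, 0.0911]
eef_rot: [1.0, -0.001, -0.0, 0.001]
contact_force: [-0.4, -0.4, -2.0]
opening: 0.395
finger_force: 30.0
```

```bash
cat >> h.py <<'E'
def chips(d,name):
    W=world(d);X,Y,Z=np.moveaxis(W,-1,0)
    m=(X>.33)&(X<.515)&(Y>-.39)&(Y<-.075)&(d["pixels"].min(-1)>135)&(d["depth"]>0)
    n,l,st,c=cv2.connectedComponentsWithStats(m.astype(np.uint8))
    for i in range(1,n):
        if st[i,4]>15:
            P=W[l==i]*1000;print(name,"white",st[i,4],"min",np.percentile(P,2,0).round(),"max",np.percentile(P,98,0).round(),"med",np.median(P,0).round(),c[i].round())
E
python3 -c "
from h import *
go(390,-104,130,0)
for n in('top','wrist'):
  d=snap(n);chips(d,n)"
```

```text
dp [ -58.6 -186.3  -39.2] tw [ 0.002  0.001 -0.003] | t 8.0 pos [ 448.  -290.5   91.1] yaw -0.2 F [-0.4 -0.4 -2. ] op 0.395 ff 30.0 q7 -1.33
top white 146 min [ 330. -226.   -8.] max [482. -75.   5.] med [341. -78.  -2.] [322. 261.]
top white 83 min [ 398. -304.   88.] max [ 418. -281.   99.] med [ 408. -292.   94.] [395. 246.]
top white 85 min [ 354. -173.   44.] max [ 391. -153.   59.] med [ 375. -165.   52.] [344. 259.]
top white 86 min [ 359. -232.   43.] max [ 381. -197.   59.] med [ 370. -212.   53.] [363. 261.]
wrist white 3604 min [ 508. -385.   -1.] max [515. -97.   2.] med [ 512. -228.    0.] [197. 130.]
wrist white 3666 min [ 471. -319.   13.] max [ 493. -272.   96.] med [ 483. -290.   95.] [278. 208.]
wrist white 1205 min [ 416. -306.   94.] max [ 431. -274.   96.] med [ 422. -294.   95.] [283. 320.]
wrist white 43 min [ 468. -306.  172.] max [ 469. -296.  173.] med [ 468. -301.  172.] [322. 364.]
wrist white 36 min [ 468. -352.  172.] max [ 476. -337.  180.] med [ 469. -347.  172.] [506. 364.]
```

Pass 1 cleared the far side. Two chips remain at (375,-165) and (370,-212).

Call:
{"api": "step_arm", "payload": {"motion": [{"dp":[0,0,-40],"twist":[0,0,-0.003],"hand":-1},{"dp":[-10,-40,-42],"twist":[0,0,-0.003],"hand":-1},{"dp":[-22,-85,-42],"twist":[0,0,-0.003],"hand":-1},{"dp":[-34,-130,-42],"twist":[0,0,-0.003],"hand":-1},{"dp":[-46,-172,-42],"twist":[0,0,-0.003],"hand":-1}]}}

```text
clock: 8.72
tool_pos: [0.4023, -0.1142, 0.1335]
eef_rot: [1.0, 0.002, -0.0, -0.0]
contact_force: [0.2, 1.1, -2.3]
opening: 0.4
finger_force: 30.0
```

Call:
{"api": "step_arm", "payload": {"motion": [{"dp":[0,0,20],"twist":[0,0,0],"hand":-1},{"dp":[0,0,34],"twist":[0,0,0],"hand":-1},{"dp":[0,0,38],"twist":[0,0,0],"hand":-1},{"dp":[0,0,38],"twist":[0,0,0],"hand":-1}]}}

```text
clock: 9.22
tool_pos: [0.4027, -0.1162, 0.0954]
eef_rot: [1.0, 0.002, -0.0, 0.0]
contact_force: [-0.8, -0.3, -2.7]
opening: 0.399
finger_force: 30.0
```

```bash
python3 -c "
from h import *
go(402,-118,92,0);print(np.round(r.get_state()['q'],2))"
```

```text
dp [-0.7  1.8  3.4] tw [0.    0.001 0.003] | t 9.22 pos [ 402.7 -116.2   95.4] yaw 0.2 F [-0.8 -0.3 -2.7] op 0.399 ff 30.0 q7 -1.6
[ 0.19  0.74 -0.03  2.29  0.2   0.12 -1.6 ]
```

Reach is fine. Now touch down and sweep.

Call:
{"api": "step_arm", "payload": {"motion": [{"dp":[0,0,2],"twist":[0,0,0],"hand":-1},{"dp":[0,0,3],"twist":[0,0,0],"hand":-1},{"dp":[0,0,4],"twist":[0,0,0],"hand":-1},{"dp":[0,0,4],"twist":[0,0,0],"hand":-1}]}}

```text
clock: 9.72
tool_pos: [0.4031, -0.1165, 0.0916]
eef_rot: [1.0, 0.001, 0.0, 0.0]
contact_force: [1.2, -0.4, -0.3]
opening: 0.396
finger_force: 30.0
```

Call:
{"api": "step_arm", "payload": {"motion": [{"dp":[0,16,0],"twist":[0,0,0],"hand":-1},{"dp":[0,32,0],"twist":[0,0,0],"hand":-1},{"dp":[0,48,0],"twist":[0,0,0],"hand":-1},{"dp":[0,64,0],"twist":[0,0,0],"hand":-1},{"dp":[0,80,0],"twist":[0,0,0],"hand":-1}]}}

```text
clock: 10.35
tool_pos: [0.4028, -0.1959, 0.0916]
eef_rot: [1.0, 0.002, -0.0, -0.0]
contact_force: [0.7, 2.3, 0.6]
opening: 0.398
finger_force: 30.0
```

Call:
{"api": "step_arm", "payload": {"motion": [{"dp":[0,16,0],"twist":[0,0,0],"hand":-1},{"dp":[0,32,0],"twist":[0,0,0],"hand":-1},{"dp":[0,48,0],"twist":[0,0,0],"hand":-1},{"dp":[0,64,0],"twist":[0,0,0],"hand":-1},{"dp":[0,80,0],"twist":[0,0,0],"hand":-1}]}}

```text
clock: 10.98
tool_pos: [0.4029, -0.2773, 0.0914]
eef_rot: [1.0, 0.001, -0.0, 0.0]
contact_force: [1.1, 0.4, -1.9]
opening: 0.398
finger_force: 30.0
```

Call:
{"api": "step_arm", "payload": {"motion": [{"dp":[0,8,0],"twist":[0,0,0],"hand":-1},{"dp":[0,12,0],"twist":[0,0,0],"hand":-1},{"dp":[0,12,0],"twist":[0,0,0],"hand":-1},{"dp":[0,12,-30],"twist":[0,0,0],"hand":-1},{"dp":[0,12,-50],"twist":[0,0,0],"hand":-1}]}}

```text
clock: 11.6
tool_pos: [0.4033, -0.2877, 0.1421]
eef_rot: [1.0, 0.002, -0.0, -0.0]
contact_force: [0.3, -0.1, -2.0]
opening: 0.402
finger_force: 30.0
```

Call:
{"api": "step_arm", "payload": {"motion": [{"dp":[10,-40,0],"twist":[0,0,0],"hand":-1},{"dp":[20,-90,0],"twist":[0,0,0],"hand":-1},{"dp":[25,-140,0],"twist":[0,0,0],"hand":-1},{"dp":[30,-190,0],"twist":[0,0,0],"hand":-1},{"dp":[32,-240,0],"twist":[0,0,0],"hand":-1}]}}

```text
clock: 12.22
tool_pos: [0.4347, -0.046, 0.1414]
eef_rot: [1.0, 0.002, 0.0, -0.0]
contact_force: [0.2, 0.1, -1.6]
opening: 0.397
finger_force: 30.0
```

```bash
python3 -c "
from h import *
go(433,7,130,0)
for n in('top','wrist'):
  d=snap(n);chips(d,n);save(d,n+'2.png',(280,180,460,300) if n=='top' else None,4 if n=='top' else 1.3)
"
```

```text
dp [ -1.5 -53.   11.4] tw [-0.    -0.     0.004] | t 12.22 pos [434.7 -46.  141.4] yaw 0.2 F [ 0.2  0.1 -1.6] op 0.397 ff 30.0 q7 -1.75
top white 19 min [ 514. -343.   -4.] max [ 515. -295.    4.] med [ 514. -319.    1.] [397. 210.]
top white 80 min [ 441. -323.    3.] max [ 480. -303.   21.] med [ 464. -310.   12.] [395. 228.]
top white 50 min [ 392. -306.    6.] max [ 427. -294.   28.] med [ 410. -300.   17.] [392. 247.]
top white 71 min [ 349. -310.   14.] max [ 383. -288.   37.] med [ 361. -297.   26.] [392. 264.]
top white 76 min [ 330. -389.   -7.] max [ 336. -276.    8.] med [ 333. -356.   -0.] [408. 276.]
wrist white 2047 min [ 463. -270.   -1.] max [515. -75.   2.] med [ 511. -159.    1.] [426. 116.]
wrist white 34 min [376. -77.  -1.] max [393. -75.   1.] med [384. -76.   0.] [317. 247.]
wrist white 47 min [ 338. -257.   57.] max [ 351. -208.   72.] med [ 339. -237.   58.] [511. 327.]
wrist white 16 min [ 456. -100.  222.] max [457. -96. 223.] med [456. -98. 222.] [516. 364.]
```

View pics/top2.png

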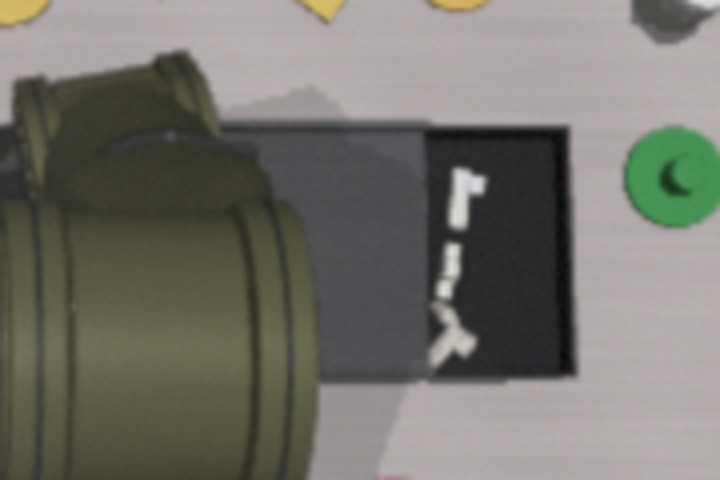

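The top crop shows the chips in the trough at (462,200), (450,270) and (455,335), with the visible part of the plate clean. I'll return the scraper to its mat.

Call:
{"api": "step_arm", "payload": {"motion": [{"dp":[-1,-27,0],"twist":[0,0,0.004],"hand":-1},{"dp":[-1,-54,10],"twist":[0,0,0.004],"hand":-1},{"dp":[-1,-54,50],"twist":[0,0,0.004],"hand":-1},{"dp":[-1,-54,80],"twist":[0,0,0.004],"hand":-1},{"dp":[-1,-54,88],"twist":[0,0,0.004],"hand":-1}]}}

```text
clock: 12.95
tool_pos: [0.4328, 0.0057, 0.0525]
eef_rot: [1.0, -0.0, -0.002, 0.0]
contact_force: [0.2, 0.0, -2.0]
opening: 0.401
finger_force: 30.0
```

Call:
{"api": "step_arm", "payload": {"motion": [{"dp":[0,0,0],"twist":[0,0,0],"hand":-1},{"dp":[0,0,2],"twist":[0,0,0],"hand":-1},{"dp":[0,0,2],"twist":[0,0,0],"hand":-1}]}}

```text
clock: 13.32
tool_pos: [0.4345, 0.0055, 0.0529]
eef_rot: [1.0, -0.0, 0.0, 0.0]
contact_force: [-0.9, 0.3, -2.8]
opening: 0.397
finger_force: 30.0
```

Call:
{"api": "step_arm", "payload": {"motion": [{"dp":[0,0,1],"twist":[0,0,0],"hand":-1},{"dp":[0,0,1],"twist":[0,0,0],"hand":-1}]}}

```text
clock: 13.58
tool_pos: [0.4342, 0.0056, 0.0516]
eef_rot: [1.0, -0.001, -0.0, 0.0]
contact_force: [0.0, -0.5, -2.3]
opening: 0.396
finger_force: 30.0
```

Call:
{"api": "step_arm", "payload": {"motion": [{"dp":[0,0,2],"twist":[0,0,0],"hand":-1},{"dp":[0,0,2],"twist":[0,0,0],"hand":-1},{"dp":[0,0,2],"twist":[0,0,0],"hand":-1}]}}

```text
clock: 13.95
tool_pos: [0.4344, 0.0057, 0.0494]
eef_rot: [1.0, -0.001, 0.0, 0.0]
contact_force: [0.5, 0.6, 6.2]
opening: 0.4
finger_force: 30.0
```

```bash
python3 -c "
from h import *
go(434,7,49.5,0);print(np.round(r.get_state()['q'],2))"
```

```text
dp [-0.4 -1.3 -0.1] tw [ 0.    -0.    -0.001] | t 13.95 pos [434.4   5.7  49.4] yaw -0.1 F [0.5 0.6 6.2] op 0.4 ff 30.0 q7 -2.44
[-0.09  0.84 -0.04  2.27  0.75  0.04 -2.44]
```

Call:
{"api": "step_arm", "payload": {"motion": [{"dp":[0,0,0],"twist":[0,0,0],"hand":1},{"dp":[0,0,0],"twist":[0,0,0],"hand":1},{"dp":[0,0,0],"twist":[0,0,0],"hand":1},{"dp":[0,0,0],"twist":[0,0,0],"hand":1},{"dp":[0,0,-20],"twist":[0,0,0],"hand":1}]}}

```text
clock: 14.58
tool_pos: [0.4331, 0.0058, 0.0681]
eef_rot: [1.0, -0.0, -0.002, 0.001]
contact_force: [0.2, 0.6, 0.0]
opening: 0.94
finger_force: 0.0
```

Call:
{"api": "step_arm", "payload": {"motion": [{"dp":[0,0,-50],"twist":[0,0,0],"hand":1},{"dp":[0,0,-100],"twist":[0,0,0],"hand":1},{"dp":[0,0,-160],"twist":[0,0,0],"hand":1},{"dp":[0,0,-200],"twist":[0,0,0],"hand":1},{"dp":[0,0,-230],"twist":[0,0,0],"hand":1}]}}

```text
clock: 15.2
tool_pos: [0.434, 0.0056, 0.3006]
eef_rot: [1.0, -0.001, -0.0, 0.0]
contact_force: [-0.1, -0.7, -0.7]
opening: 1.001
finger_force: 0.0
```

Call:
{"api": "step_arm", "payload": {"motion": [{"dp":[15,-35,0],"twist":[0,0,0],"hand":1},{"dp":[30,-70,0],"twist":[0,0,0],"hand":1},{"dp":[45,-105,0],"twist":[0,0,0],"hand":1},{"dp":[45,-105,0],"twist":[0,0,0],"hand":1}]}}

```text
clock: 15.7
tool_pos: [0.4795, 0.1139, 0.2987]
eef_rot: [1.0, 0.002, -0.001, -0.001]
contact_force: [-0.5, 0.3, 0.6]
opening: 1.002
finger_force: 0.0
```

Run:
```python
from h import *
go(480,110,300,0)
d=snap("wrist");save(d,"w3.png",sc=1.4);print(np.round(d["mount"],3).tolist(),d["fx"])
np.savez("pics/w3.npz",**{k:d[k] for k in("pixels","depth","fx","fy","cx","cy","M")})
for t in("disc_a","square_a","nest_hole0","nest_hole2","scraper"): find(d,"wrist",t,5)
d=snap("top");chips(d,"top")
```

```text
dp [ 0.5  3.9 -1.3] tw [-0.002  0.001  0.004] | t 15.7 pos [479.5 113.9 298.7] yaw 0.2 F [-0.5  0.3  0.6] op 1.002 ff 0.0 q7 -2.29
[[0.0, -0.948, -0.319, 0.084], [1.0, 0.0, 0.0, 0.0], [-0.0, -0.319, 0.948, -0.147], [0.0, 0.0, 0.0, 1.0]] 323.8346325455602
disc_a wrist 0.83 [0.611 0.005 0.009] [367.  59.]
square_a wrist 0.97 [ 0.62  -0.203  0.012] [539.  52.]
square_a wrist 0.77 [ 0.637 -0.092  0.008] [448.  36.]
nest_hole0 wrist 0.61 [0.517 0.225 0.02 ] [191. 137.]
nest_hole2 wrist 0.61 [0.517 0.225 0.02 ] [191. 137.]
top white 83 min [ 441. -324.    1.] max [ 479. -303.   20.] med [ 464. -310.   12.] [395. 229.]
top white 52 min [ 392. -305.    8.] max [ 427. -292.   28.] med [ 410. -299.   17.] [392. 247.]
top white 69 min [ 349. -310.   12.] max [ 385. -288.   36.] med [ 361. -297.   27.] [392. 264.]
top white 51 min [ 330. -387.   -5.] max [ 336. -334.    8.] med [ 333. -366.   -1.] [415. 276.]
top white 16 min [ 331. -208.   -7.] max [ 331. -170.    8.] med [ 331. -189.   -2.] [350. 276.]
```

View pics/w3.png

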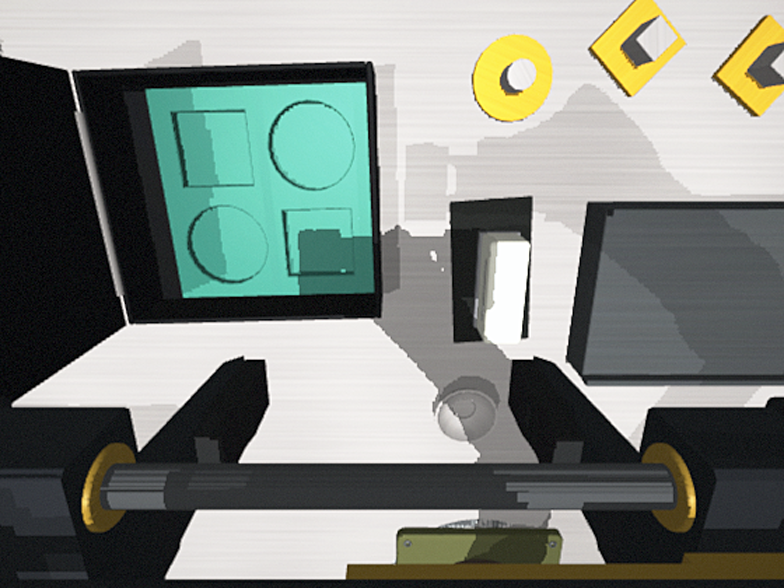

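The wrist view shows the case insert with pockets at (213,148) square, (312,145) round, (228,243) round and (318,240) square, and the lid at left. The scraper (505,290) sits toward the low right of its mat (450-532, 200-342), so I'll measure that. The plate is clean.

```bash
cat >> h.py <<'E'
def ortho(d,z,x0,x1,y0,y1,s=2):
    "image of plane z (mm); rows: x from x1 down, cols: y from y1 down; s px/mm"
    gx,gy=np.meshgrid(np.arange(x1,x0,-1/s),np.arange(y1,y0,-1/s),indexing="ij")
    P=np.stack([gx,gy,np.full_like(gx,z)],-1)/1000
    c=(P-d["M"][:3,3])@d["M"][:3,:3]
    return cv2.remap(d["pixels"],(c[...,0]/c[...,2]*d["fx"]+d["cx"]).astype(np.float32),(c[...,1]/c[...,2]*d["fy"]+d["cy"]).astype(np.float32),cv2.INTER_LINEAR)
def rects(W,m,name,amin=300):
    n,l,st,c=cv2.connectedComponentsWithStats(m.astype(np.uint8))
    for i in range(1,n):
        if st[i,4]<amin: continue
        P=W[l==i];b=cv2.minAreaRect((P[:,:2]*1000).astype(np.float32));print(name,st[i,4],np.round(b[0],1),np.round(b[1],1),round(b[2],1),"z",np.median(P[:,2]).round(4))
E
python3 - <<'E'
from h import *
z=np.load("pics/w3.npz");d={k:z[k] for k in z};W=world(d);X,Y,Z=np.moveaxis(W,-1,0)
bx=lambda a,b,c,e:(X>a)&(X<b)&(Y>c)&(Y<e)
rects(W,bx(.33,.55,-.07,.08)&(Z>.048)&(Z<.06),"scraper top")
rects(W,bx(.33,.55,-.07,.08)&(Z>.02)&(Z<.06),"scraper all")
dark=d["pixels"].max(-1)<75
rects(W,bx(.33,.55,-.07,.08)&(((Z>-.003)&(Z<.008)&dark)|((Z>.006)&(Z<.06))),"mat",100)
rects(W,bx(.35,.65,.1,.335)&(Z>.058)&(Z<.072),"rim")
rects(W,bx(.55,.7,-.3,.1)&(Z>.028)&(Z<.045),"boss",60)
rects(W,bx(.55,.7,-.3,.1)&(Z>.004)&(Z<.012),"blank",100)
# lid plane
m=bx(.38,.64,.3,.5)&(Z>.1)&(Z<.29);P=W[m];A=np.c_[P[:,0],P[:,2],np.ones(len(P))];k=np.linalg.lstsq(A,P[:,1],rcond=None)[0];print("lid y=ax+bz+c",k.round(3),len(P))
o=ortho(d,19,390,630,120,350,3);cv2.imwrite("pics/o3.png",cv2.resize(o[...,::-1],None,fx=.8,fy=.8))
g=cv2.medianBlur(cv2.cvtColor(o,cv2.COLOR_RGB2GRAY),5)
c=cv2.HoughCircles(g,cv2.HOUGH_GRADIENT,1.5,100,param1=60,param2=30,minRadius=105,maxRadius=125)
if c is not None:
    for u,v,q in c[0]: print("circle",630-v/3,350-u/3,q/3)
E
```

```text
scraper top 2071 [429.9   5.9] [98.8 36.6] 0.8 z 0.0534
scraper all 2484 [430.    6.1] [99.1 37. ] 0.8 z 0.0532
mat 5629 [435.9  10.5] [148.1  78.8] 4.2 z 0.0055
rim 2834 [511.9 230.6] [210.3 215.4] 1.8 z 0.065
boss 626 [ 641.  -100.2] [24.4 25.2] 47.1 z 0.0364
boss 233 [ 620.9 -203.3] [29.1 14.6] 14.8 z 0.0345
boss 395 [614.3   5.3] [22.6 23.1] 25.5 z 0.0364
blank 1824 [ 640.8 -100.4] [58.6 59.4] 47.2 z 0.0086
blank 1641 [ 624.5 -212.1] [58.9 58.6] 54.0 z 0.0086
blank 2316 [614.5   5.5] [68.9 68.9] 5.6 z 0.0086
lid y=ax+bz+c [0.032 0.02  0.336] 11862
circle 557.75 182.75 36.25
circle 467.75 267.75 38.25
```

View pics/o3.png

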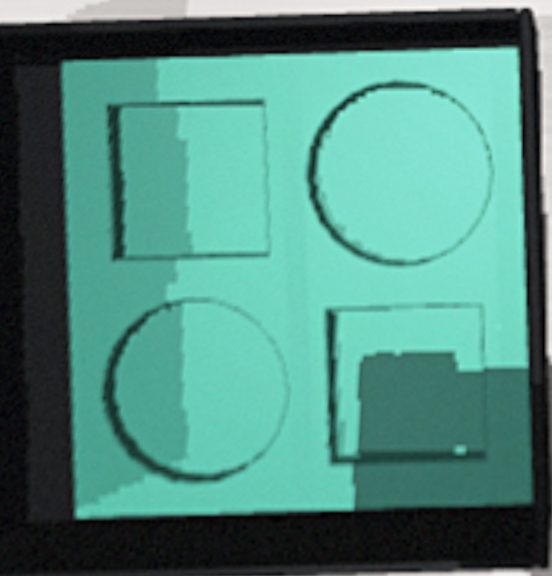

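Everything is consistent. The case yaw is 91.7° and pocket spacing and radius match. Pockets (mm): round (558,183) and (467,268); square (470,180) and (555,270.5). The scraper at (430,6) is within its mat. The lid is near vertical and the wrist camera sits on tool +x, so for the far pockets I'll turn to yaw of about 250–270°. Next is the disc at (614,5).

Call:
{"api": "step_arm", "payload": {"motion": [{"dp":[27,22,12],"twist":[0,0,-0.18],"hand":1},{"dp":[54,44,24],"twist":[0,0,-0.36],"hand":1},{"dp":[81,66,36],"twist":[0,0,-0.54],"hand":1},{"dp":[108,88,48],"twist":[0,0,-0.72],"hand":1},{"dp":[135,109,60],"twist":[0,0,-0.9],"hand":1}]}}

```text
clock: 16.68
tool_pos: [0.6147, -0.0003, 0.2381]
eef_rot: [0.9, 0.436, -0.001, -0.0]
contact_force: [0.7, 1.1, -0.4]
opening: 1.001
finger_force: 0.0
```

Call:
{"api": "step_arm", "payload": {"motion": [{"dp":[0,0,0],"twist":[0,0,-0.18],"hand":1},{"dp":[0,0,0],"twist":[0,0,-0.36],"hand":1},{"dp":[0,0,0],"twist":[0,0,-0.54],"hand":1},{"dp":[0,0,0],"twist":[0,0,-0.72],"hand":1},{"dp":[0,0,0],"twist":[0,0,-0.9],"hand":1}]}}

```text
clock: 17.3
tool_pos: [0.6139, 0.0005, 0.2385]
eef_rot: [0.62, 0.784, -0.001, -0.0]
contact_force: [0.5, 0.3, -0.3]
opening: 0.998
finger_force: 0.0
```

Call:
{"api": "step_arm", "payload": {"motion": [{"dp":[0,0,0],"twist":[0,0,-0.18],"hand":1},{"dp":[0,0,0],"twist":[0,0,-0.36],"hand":1},{"dp":[0,0,0],"twist":[0,0,-0.54],"hand":1},{"dp":[0,0,0],"twist":[0,0,-0.72],"hand":1},{"dp":[0,0,0],"twist":[0,0,-0.9],"hand":1}]}}

```text
clock: 17.92
tool_pos: [0.6139, 0.0004, 0.2384]
eef_rot: [0.217, 0.976, -0.001, -0.001]
contact_force: [0.2, 0.6, -0.4]
opening: 1.003
finger_force: 0.0
```

Call:
{"api": "step_arm", "payload": {"motion": [{"dp":[0,0,0],"twist":[0,0,-0.18],"hand":1},{"dp":[0,0,0],"twist":[0,0,-0.36],"hand":1},{"dp":[0,0,0],"twist":[0,0,-0.54],"hand":1},{"dp":[0,0,0],"twist":[0,0,-0.72],"hand":1},{"dp":[0,0,0],"twist":[0,0,-0.9],"hand":1}]}}

```text
clock: 18.55
tool_pos: [0.614, 0.0004, 0.2383]
eef_rot: [-0.229, 0.973, -0.0, -0.001]
contact_force: [0.1, 0.6, 0.2]
opening: 1.003
finger_force: 0.0
```

Call:
{"api": "step_arm", "payload": {"motion": [{"dp":[0,0,0],"twist":[0,0,-0.18],"hand":1},{"dp":[0,0,0],"twist":[0,0,-0.36],"hand":1},{"dp":[0,0,0],"twist":[0,0,-0.5],"hand":1},{"dp":[0,0,0],"twist":[0,0,-0.5],"hand":1}]}}

```text
clock: 19.05
tool_pos: [0.614, 0.0007, 0.2383]
eef_rot: [-0.459, 0.888, 0.0, -0.001]
contact_force: [-0.1, -0.2, -0.8]
opening: 0.998
finger_force: 0.0
```

Run:
```python
from h import *
go(614.4,5.4,34)
d=snap("wrist");find(d,"wrist","disc_a")
W=world(d);X,Y,Z=np.moveaxis(W,-1,0)
bx=lambda a,b,c,e:(X>a)&(X<b)&(Y>c)&(Y<e)
rects(W,bx(.5,.75,-.45,.1)&(Z>.028)&(Z<.045),"boss",60)
rects(W,bx(.5,.75,-.45,.1)&(Z>.004)&(Z<.012),"blank",300)
```

```text
dp [ -4.5   2.2 204.3] tw [ 0.001 -0.002 -0.   ] | t 19.05 pos [614.    0.7 238.3] yaw -125.3 F [-0.1 -0.2 -0.8] op 0.998 ff 0.0 q7 1.57
disc_a wrist 0.72 [ 0.61  -0.     0.007] [280. 172.]
disc_a wrist 0.17 [0.742 0.08  0.058] [227. 300.]
boss 634 [ 626.8 -209.4] [18.7 25.4] 56.2 z 0.0363
boss 220 [ 508.4 -107.2] [ 3.6 61.3] 3.6 z 0.037
boss 589 [641.2 -99.4] [23.9 24.2] 47.4 z 0.0364
boss 369 [614.6   6. ] [23.  22.2] 55.5 z 0.0365
boss 327 [734.6  78. ] [16.2 42.5] 28.6 z 0.0357
blank 1778 [ 629.7 -205.2] [42.5 58.7] 54.8 z 0.0086
blank 2133 [641.5 -99.4] [58.  58.4] 47.0 z 0.0086
blank 2202 [615.    5.8] [69.1 68.2] 56.8 z 0.0085
```

Call:
{"api": "step_arm", "payload": {"motion": [{"dp":[-5,2,55],"twist":[0,0,0],"hand":1},{"dp":[-5,2,110],"twist":[0,0,0],"hand":1},{"dp":[-5,2,160],"twist":[0,0,0],"hand":1},{"dp":[-5,2,190],"twist":[0,0,0],"hand":0.6},{"dp":[-5,2,204],"twist":[0,0,0],"hand":0.3}]}}

```text
clock: 19.77
tool_pos: [0.6142, 0.0062, 0.0327]
eef_rot: [-0.46, 0.888, 0.0, -0.002]
contact_force: [0.0, 0.8, -0.4]
opening: 0.798
finger_force: 0.0
```

Call:
{"api": "step_arm", "payload": {"motion": [{"dp":[0,0,0],"twist":[0,0,0],"hand":-1},{"dp":[0,0,0],"twist":[0,0,0],"hand":-1},{"dp":[0,0,0],"twist":[0,0,0],"hand":-1},{"dp":[0,0,0],"twist":[0,0,0],"hand":-1},{"dp":[0,0,0],"twist":[0,0,0],"hand":-1}], "force": 40}}

```text
clock: 20.4
tool_pos: [0.6153, 0.0068, 0.0352]
eef_rot: [-0.46, 0.888, 0.0, -0.0]
contact_force: [-3.0, -1.2, 18.4]
opening: 0.232
finger_force: 9.1
```

Call:
{"api": "step_arm", "payload": {"motion": [{"dp":[0,0,0],"twist":[0,0,0],"hand":-1},{"dp":[0,0,-30],"twist":[0,0,0],"hand":-1},{"dp":[0,0,-80],"twist":[0,0,0],"hand":-1},{"dp":[0,0,-130],"twist":[0,0,0],"hand":-1},{"dp":[0,0,-130],"twist":[0,0,0],"hand":-1}]}}

```text
clock: 21.02
tool_pos: [0.6171, 0.0082, 0.1691]
eef_rot: [-0.461, 0.888, -0.0, 0.003]
contact_force: [0.2, -0.4, 0.0]
opening: 0.003
finger_force: 0.0
```

```bash
python3 -c "
from h import *
go(467.5,268,160,252)"
```

```text
dp [-126.2  271.9    8.8] tw [-0.004  0.004 -0.299] | t 21.02 pos [617.1   8.2 169.1] yaw -125.1 F [ 0.2 -0.4  0. ] op 0.003 ff 0.0 q7 1.51
```

Grip was lost, so I'll look.

Run:
```python
from h import *
d=snap("wrist");save(d,"w4.png",sc=1.2)
W=world(d);X,Y,Z=np.moveaxis(W,-1,0)
bx=lambda a,b,c,e:(X>a)&(X<b)&(Y>c)&(Y<e)
rects(W,bx(.5,.72,-.15,.1)&(Z>.028)&(Z<.045),"boss",60)
rects(W,bx(.5,.72,-.15,.1)&(Z>.004)&(Z<.012),"blank",300)
rects(W,bx(.5,.72,-.15,.1)&(Z>.012)&(Z<.1),"any",60)
```

```text
boss 213 [507.9 -89.8] [ 6.9 28.8] 15.4 z 0.0364
boss 939 [641.3 -99.4] [24.  24.4] 47.1 z 0.0364
boss 563 [615.    5.4] [23.2 22.6] 53.4 z 0.0364
blank 3199 [641.4 -99.4] [58.1 58.5] 47.1 z 0.0085
blank 3191 [614.9   5.8] [68.8 68.8] 9.9 z 0.0085
any 796 [505.3 -93. ] [ 8.4 33. ] 3.8 z 0.0441
any 1074 [641.3 -99.4] [24.  24.4] 47.1 z 0.0363
any 655 [615.    5.6] [23.2 22.9] 24.1 z 0.0363
```

View pics/w4.png

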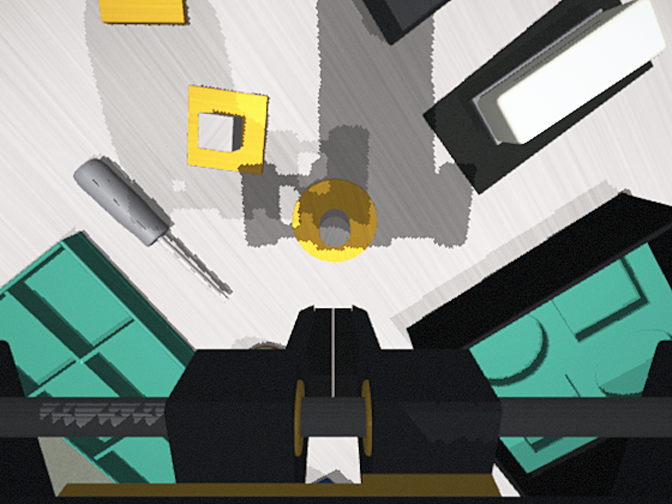

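The disc is still at (333,222), measuring (615,5.7), undisturbed. The empty gripper is above it. I'll settle and retry.

Call:
{"api": "step_arm", "payload": {"motion": [{"dp":[0,0,50],"twist":[0,0,0],"hand":0.2},{"dp":[0,0,90],"twist":[0,0,0],"hand":0.2},{"dp":[0,0,90],"twist":[0,0,0],"hand":0.2},{"dp":[0,0,90],"twist":[0,0,0],"hand":0.2}]}}

```text
clock: 21.58
tool_pos: [0.6153, 0.0074, 0.0753]
eef_rot: [-0.461, 0.888, 0.001, -0.0]
contact_force: [0.4, 0.7, 0.7]
opening: 0.433
finger_force: 0.0
```

```bash
python3 -c "
from h import *
go(614.9,5.7,32,235)"
```

```text
dp [ 1.6 -0.7 43.3] tw [ 0.001  0.    -0.002] | t 21.57 pos [615.3   7.4  75.3] yaw -125.1 F [0.4 0.7 0.7] op 0.433 ff 0.0 q7 1.44
```

Call:
{"api": "step_arm", "payload": {"motion": [{"dp":[2,-1,15],"twist":[0,0,0],"hand":0.2},{"dp":[2,-1,35],"twist":[0,0,0],"hand":0.2},{"dp":[2,-1,43],"twist":[0,0,0],"hand":0.2},{"dp":[2,-1,43],"twist":[0,0,0],"hand":0.2}]}}

```text
clock: 22.08
tool_pos: [0.6142, 0.0045, 0.0306]
eef_rot: [-0.461, 0.888, 0.001, -0.001]
contact_force: [0.8, 0.0, -0.4]
opening: 0.598
finger_force: 0.0
```

Call:
{"api": "step_arm", "payload": {"motion": [{"dp":[0,0,0],"twist":[0,0,0],"hand":-1},{"dp":[0,0,0],"twist":[0,0,0],"hand":-1},{"dp":[0,0,0],"twist":[0,0,0],"hand":-1},{"dp":[0,0,0],"twist":[0,0,0],"hand":-1},{"dp":[0,0,0],"twist":[0,0,0],"hand":-1}], "force": 35}}

```text
clock: 22.7
tool_pos: [0.6148, 0.0047, 0.032]
eef_rot: [-0.461, 0.888, 0.0, -0.0]
contact_force: [-0.5, -1.1, 3.2]
opening: 0.244
finger_force: 35.0
```

Call:
{"api": "step_arm", "payload": {"motion": [{"dp":[0,0,0],"twist":[0,0,0],"hand":-1},{"dp":[0,0,0],"twist":[0,0,0],"hand":-1}]}}

```text
clock: 22.95
tool_pos: [0.6148, 0.0047, 0.0319]
eef_rot: [-0.461, 0.888, 0.0, -0.0]
contact_force: [-1.0, -0.5, 3.6]
opening: 0.246
finger_force: 35.0
```

Call:
{"api": "step_arm", "payload": {"motion": [{"dp":[0,0,-4],"twist":[0,0,0],"hand":-1},{"dp":[0,0,-8],"twist":[0,0,0],"hand":-1},{"dp":[0,0,-12],"twist":[0,0,0],"hand":-1}]}}

```text
clock: 23.32
tool_pos: [0.6146, 0.0044, 0.0436]
eef_rot: [-0.461, 0.888, 0.0, -0.001]
contact_force: [0.1, 0.9, -1.7]
opening: 0.246
finger_force: 35.0
```

Call:
{"api": "step_arm", "payload": {"motion": [{"dp":[0,0,-30],"twist":[0,0,0],"hand":-1},{"dp":[0,0,-70],"twist":[0,0,0],"hand":-1},{"dp":[0,0,-110],"twist":[0,0,0],"hand":-1},{"dp":[0,0,-117],"twist":[0,0,0],"hand":-1},{"dp":[0,0,-117],"twist":[0,0,0],"hand":-1}]}}

```text
clock: 23.95
tool_pos: [0.6147, 0.0041, 0.1601]
eef_rot: [-0.461, 0.888, -0.0, -0.001]
contact_force: [0.4, -1.5, -2.5]
opening: 0.244
finger_force: 35.0
```

```bash
python3 -c "
from h import *
go(467.5,268,160,252)"
```

```text
dp [-130.9  272.3   -0. ] tw [ 0.001 -0.002 -0.3  ] | t 23.95 pos [614.7   4.1 160.1] yaw -125.2 F [ 0.4 -1.5 -2.5] op 0.244 ff 35.0 q7 1.51
```

Call:
{"api": "step_arm", "payload": {"motion": [{"dp":[-22,45,0],"twist":[0,0,-0.1],"hand":-1},{"dp":[-44,90,0],"twist":[0,0,-0.2],"hand":-1},{"dp":[-66,136,0],"twist":[0,0,-0.3],"hand":-1},{"dp":[-88,181,0],"twist":[0,0,-0.3],"hand":-1},{"dp":[-110,226,0],"twist":[0,0,-0.3],"hand":-1}]}}

```text
clock: 24.58
tool_pos: [0.492, 0.2249, 0.1586]
eef_rot: [-0.588, 0.809, 0.0, -0.002]
contact_force: [1.1, -0.1, -0.3]
opening: 0.245
finger_force: 35.0
```

```bash
python3 -c "
from h import *
go(467.5,268,100,252)"
```

```text
dp [-33.6  36.4  58.6] tw [ 0.003 -0.003  0.   ] | t 24.57 pos [492.  224.9 158.6] yaw -108.0 F [ 1.1 -0.1 -0.3] op 0.245 ff 35.0 q7 1.24
```

Call:
{"api": "step_arm", "payload": {"motion": [{"dp":[-17,18,0],"twist":[0,0,0],"hand":-1},{"dp":[-33,36,10],"twist":[0,0,0],"hand":-1},{"dp":[-33,36,40],"twist":[0,0,0],"hand":-1},{"dp":[-33,36,60],"twist":[0,0,0],"hand":-1},{"dp":[-33,36,60],"twist":[0,0,0],"hand":-1}]}}

```text
clock: 25.2
tool_pos: [0.4684, 0.2656, 0.0983]
eef_rot: [-0.588, 0.809, 0.0, -0.003]
contact_force: [0.2, 0.8, -1.6]
opening: 0.244
finger_force: 35.0
```

```bash
python3 -c "
from h import *
go(467.5,268,56,252)"
```

```text
dp [-2.2  1.5 42.3] tw [ 0.004 -0.005  0.   ] | t 25.2 pos [468.4 265.6  98.3] yaw -108.0 F [ 0.2  0.8 -1.6] op 0.244 ff 35.0 q7 1.09
```

Call:
{"api": "step_arm", "payload": {"motion": [{"dp":[-2,2,20],"twist":[0.004,-0.005,0],"hand":-1},{"dp":[-2,2,40],"twist":[0.004,-0.005,0],"hand":-1},{"dp":[-2,2,42],"twist":[0.004,-0.005,0],"hand":-1},{"dp":[-2,2,42],"twist":[0.004,-0.005,0],"hand":-1}]}}

```text
clock: 25.7
tool_pos: [0.4683, 0.2699, 0.0595]
eef_rot: [-0.588, 0.809, 0.0, 0.003]
contact_force: [0.1, 0.4, -0.7]
opening: 0.246
finger_force: 35.0
```

Call:
{"api": "step_arm", "payload": {"motion": [{"dp":[0,0,4],"twist":[0,0,0],"hand":-1},{"dp":[0,0,7],"twist":[0,0,0],"hand":-1},{"dp":[0,0,10],"twist":[0,0,0],"hand":-1},{"dp":[0,0,10],"twist":[0,0,0],"hand":-1}]}}

```text
clock: 26.2
tool_pos: [0.4679, 0.2695, 0.0485]
eef_rot: [-0.588, 0.809, 0.0, 0.002]
contact_force: [0.1, 0.1, -0.4]
opening: 0.245
finger_force: 35.0
```

Call:
{"api": "step_arm", "payload": {"motion": [{"dp":[0,0,2],"twist":[0,0,0],"hand":-1},{"dp":[0,0,4],"twist":[0,0,0],"hand":-1},{"dp":[0,0,4],"twist":[0,0,0],"hand":-1}]}}

```text
clock: 26.58
tool_pos: [0.4679, 0.2696, 0.0445]
eef_rot: [-0.588, 0.809, 0.0, 0.002]
contact_force: [0.7, -1.1, -1.0]
opening: 0.245
finger_force: 35.0
```

Call:
{"api": "step_arm", "payload": {"motion": [{"dp":[1,0,2],"twist":[-0.004,0.003,0],"hand":-1},{"dp":[1,0,3],"twist":[-0.004,0.003,0],"hand":-1},{"dp":[1,0,4],"twist":[-0.004,0.003,0],"hand":-1},{"dp":[1,0,4],"twist":[-0.004,0.003,0],"hand":-1}]}}

```text
clock: 27.08
tool_pos: [0.4678, 0.2687, 0.041]
eef_rot: [-0.588, 0.809, 0.001, 0.0]
contact_force: [0.4, -0.7, 1.6]
opening: 0.247
finger_force: 35.0
```

At 41.0 mm TCP with first contact, it's seated. Release and rise, check, then go for square A.

Call:
{"api": "step_arm", "payload": {"motion": [{"dp":[0,0,0],"twist":[0,0,0],"hand":0},{"dp":[0,0,0],"twist":[0,0,0],"hand":0},{"dp":[0,0,0],"twist":[0,0,0],"hand":0},{"dp":[0,0,-20],"twist":[0,0,0],"hand":0},{"dp":[0,0,-50],"twist":[0,0,0],"hand":0}]}}

```text
clock: 27.7
tool_pos: [0.4673, 0.2682, 0.0905]
eef_rot: [-0.588, 0.809, 0.001, -0.001]
contact_force: [0.6, 0.3, 0.4]
opening: 0.496
finger_force: 0.0
```

Call:
{"api": "step_arm", "payload": {"motion": [{"dp":[10,0,-50],"twist":[0,0,0],"hand":0},{"dp":[40,-10,-100],"twist":[0,0,0],"hand":0},{"dp":[90,-40,-130],"twist":[0,0,0],"hand":0.5},{"dp":[130,-80,-130],"twist":[0,0,0],"hand":0.5},{"dp":[160,-120,-130],"twist":[0,0,0],"hand":0.5}]}}

```text
clock: 28.32
tool_pos: [0.5334, 0.0767, 0.221]
eef_rot: [-0.588, 0.809, 0.0, 0.0]
contact_force: [0.5, 0.4, -0.3]
opening: 0.75
finger_force: 0.0
```

```bash
cat >> h.py <<'E'
def case(d):
    W=world(d);X,Y,Z=np.moveaxis(W,-1,0);m=(X>.41)&(X<.62)&(Y>.13)&(Y<.33)
    rects(W,m&(Z>.037)&(Z<.056),"boss in case",60)
    hsv=cv2.cvtColor(d["pixels"],cv2.COLOR_RGB2HSV);y=m&(hsv[...,0]<35)&(hsv[...,1]>90)&(hsv[...,2]>70)&(Z<.03)
    rects(W,y,"brass in case",200)
    for h in((558,182.6),(467.5,268),(470,180),(555.4,270.5)):
        k=y&(np.hypot(X-h[0]/1000,Y-h[1]/1000)<.036)
        if k.sum()>50: print("  hole",h,"top z mm",np.percentile(Z[k]*1000,[5,50,95]).round(1))
E
python3 - <<'E'
from h import *
go(641,-99.4,100,137)
d=snap("wrist");case(d)
d=snap("top");print("top");case(d);find(d,"top","disc_a",6);find(d,"top","square_a",6)
E
```

```text
dp [ 134.3 -156.7  120.9] tw [-1.000e-03  0.000e+00 -1.134e+00] | t 28.32 pos [533.4  76.7 221. ] yaw -108.0 F [ 0.5  0.4 -0.3] op 0.75 ff 0.0 q7 1.59
boss in case 453 [413.1 192.5] [  1.1 123. ] 1.9 z 0.0467
boss in case 421 [613.2 191.4] [  1.4 108.8] 2.0 z 0.0467
boss in case 117 [609.6 307.5] [ 1.1 43.5] 1.9 z 0.0481
  hole (467.5, 268) top z mm [15.7 17.4 18.3]
top
boss in case 62 [467.6 265.3] [22.6 20.7] 46.9 z 0.0453
brass in case 416 [467.1 267.2] [68.7 68.3] 24.9 z 0.0163
  hole (467.5, 268) top z mm [11.  16.3 21.4]
disc_a top 0.95 [ 0.692 -0.425  0.007] [434. 147.]
disc_a top 0.79 [0.471 0.262 0.016] [187. 223.]
disc_a top 0.64 [0.642 0.482 0.007] [111. 162.]
square_a top 0.41 [0.52  0.218 0.017] [203. 205.]
```

The disc is seated: top at 17 mm, centred. Now square A at (641,-99), edges at 47°.

```bash
python3 -c "
from h import *
go(641.3,-99.4,120,227.1)"
```

```text
dp [ 135.8 -158.9   99.6] tw [0.002 0.001 0.433] | t 28.52 pos [532.5  78.8 220.2] yaw -108.1 F [-0.1  0.4  0.6] op 0.752 ff 0.0 q7 1.59
```

Call:
{"api": "step_arm", "payload": {"motion": [{"dp":[34,-40,10],"twist":[0,0,0.11],"hand":0.5},{"dp":[68,-80,30],"twist":[0,0,0.22],"hand":0.5},{"dp":[102,-120,50],"twist":[0,0,0.33],"hand":0.5},{"dp":[136,-159,75],"twist":[0,0,0.433],"hand":0.5},{"dp":[136,-159,100],"twist":[0,0,0.433],"hand":0.5}]}}

```text
clock: 29.15
tool_pos: [0.6431, -0.1014, 0.1186]
eef_rot: [-0.398, 0.917, 0.0, 0.0]
contact_force: [-0.7, 0.5, 0.5]
opening: 0.749
finger_force: 0.0
```

Call:
{"api": "step_arm", "payload": {"motion": [{"dp":[0,0,0],"twist":[0,0,0],"hand":0.3},{"dp":[0,0,0],"twist":[0,0,0],"hand":0.3}]}}

```text
clock: 29.4
tool_pos: [0.6418, -0.0959, 0.1213]
eef_rot: [-0.403, 0.915, 0.002, 0.001]
contact_force: [-0.9, -0.8, 0.6]
opening: 0.653
finger_force: 0.0
```

Run:
```python
from h import *
d=snap("wrist")
W=world(d);X,Y,Z=np.moveaxis(W,-1,0)
bx=lambda a,b,c,e:(X>a)&(X<b)&(Y>c)&(Y<e)
rects(W,bx(.5,.75,-.45,.1)&(Z>.028)&(Z<.045),"boss",60)
rects(W,bx(.5,.75,-.45,.1)&(Z>.004)&(Z<.012),"blank",300)
go(641.3,-99.4,32,227.1)
```

```text
boss 1336 [ 508.5 -123.2] [ 1.7 91.1] 0.3 z 0.037
boss 1509 [ 624.9 -212.1] [24.3 24.6] 55.2 z 0.0364
boss 1010 [ 641.3 -100.1] [24.1 23.5] 47.7 z 0.0364
boss 403 [733.6  74.6] [12.2 39.6] 37.3 z 0.0329
blank 475 [ 508.5 -127.7] [ 1.4 98.6] 0.3 z 0.0078
blank 4833 [ 625.  -212.2] [58.2 58.5] 54.3 z 0.0085
blank 3418 [641.5 -99.6] [58.6 58.1] 47.1 z 0.0085
dp [ 3.1 -1.5 89.6] tw [0.001 0.003 0.006] | t 29.45 pos [642.1 -96.4 121.6] yaw -132.5 F [0.4 0.7 0.8] op 0.65 ff 0.0 q7 1.6
```

Call:
{"api": "step_arm", "payload": {"motion": [{"dp":[3,-1,40],"twist":[0,0,0.006],"hand":0.3},{"dp":[3,-1,75],"twist":[0,0,0.006],"hand":0.3},{"dp":[3,-1,89],"twist":[0,0,0.006],"hand":0.3},{"dp":[3,-1,89],"twist":[0,0,0.006],"hand":0.3}]}}

```text
clock: 29.95
tool_pos: [0.6405, -0.1009, 0.0314]
eef_rot: [-0.398, 0.917, 0.001, 0.0]
contact_force: [-0.5, -0.1, 0.6]
opening: 0.648
finger_force: 0.0
```

Call:
{"api": "step_arm", "payload": {"motion": [{"dp":[0,0,0],"twist":[0,0,0],"hand":-1},{"dp":[0,0,0],"twist":[0,0,0],"hand":-1},{"dp":[0,0,0],"twist":[0,0,0],"hand":-1},{"dp":[0,0,0],"twist":[0,0,0],"hand":-1},{"dp":[0,0,0],"twist":[0,0,0],"hand":-1}]}}

```text
clock: 30.58
tool_pos: [0.6407, -0.1017, 0.0315]
eef_rot: [-0.398, 0.917, 0.001, 0.0]
contact_force: [-1.6, -0.1, 3.6]
opening: 0.27
finger_force: 35.0
```

Call:
{"api": "step_arm", "payload": {"motion": [{"dp":[0,0,0],"twist":[0,0,0],"hand":-1},{"dp":[0,0,0],"twist":[0,0,0],"hand":-1}]}}

```text
clock: 30.82
tool_pos: [0.6407, -0.1017, 0.0315]
eef_rot: [-0.398, 0.917, 0.001, 0.0]
contact_force: [-0.6, 1.1, 6.5]
opening: 0.266
finger_force: 35.0
```

Call:
{"api": "step_arm", "payload": {"motion": [{"dp":[0,0,-10],"twist":[0,0,0],"hand":-1},{"dp":[0,0,-40],"twist":[0,0,0],"hand":-1},{"dp":[0,0,-80],"twist":[0,0,0],"hand":-1},{"dp":[0,0,-120],"twist":[0,0,0],"hand":-1},{"dp":[0,0,-128],"twist":[0,0,0],"hand":-1}]}}

```text
clock: 31.45
tool_pos: [0.6419, -0.1014, 0.1619]
eef_rot: [-0.398, 0.917, 0.0, 0.002]
contact_force: [-0.2, 0.5, -1.4]
opening: 0.263
finger_force: 35.0
```

```bash
python3 -c "
from h import *
go(555.4,270.5,160,271.7)"
```

```text
dp [-212.4  317.3    2.3] tw [-0.003  0.003 -0.782] | t 31.45 pos [ 641.9 -101.4  161.9] yaw -133.1 F [-0.2  0.5 -1.4] op 0.263 ff 35.0 q7 1.63
```

Call:
{"api": "step_arm", "payload": {"motion": [{"dp":[-30,45,0],"twist":[0,0,-0.15],"hand":-1},{"dp":[-60,90,0],"twist":[0,0,-0.3],"hand":-1},{"dp":[-90,135,0],"twist":[0,0,-0.45],"hand":-1},{"dp":[-120,180,0],"twist":[0,0,-0.6],"hand":-1},{"dp":[-148,221,0],"twist":[0,0,-0.782],"hand":-1}]}}

```text
clock: 32.08
tool_pos: [0.5794, 0.1582, 0.1579]
eef_rot: [0.72, -0.694, -0.001, 0.001]
contact_force: [1.0, -0.3, -1.8]
opening: 0.26
finger_force: 35.0
```

Call:
{"api": "step_arm", "payload": {"motion": [{"dp":[0,0,0],"twist":[0,0,0],"hand":-1},{"dp":[0,0,0],"twist":[0,0,0],"hand":-1}]}}

```text
clock: 32.33
tool_pos: [0.5803, 0.156, 0.1581]
eef_rot: [0.717, -0.697, -0.001, 0.001]
contact_force: [-0.0, -0.4, -1.4]
opening: 0.262
finger_force: 35.0
```

```bash
python3 -c "
from h import *
go(555.4,268.6,100,271.7)"
```

```text
dp [-113.3   21.6   58.1] tw [ 0.002 -0.    -0.001] | t 32.33 pos [580.3 156.  158.1] yaw -88.4 F [-0.  -0.4 -1.4] op 0.262 ff 35.0 q7 1.86
```

Call:
{"api": "step_arm", "payload": {"motion": [{"dp":[-38,7,0],"twist":[0,0,0],"hand":-1},{"dp":[-76,15,0],"twist":[0,0,0],"hand":-1},{"dp":[-113,22,10],"twist":[0,0,0],"hand":-1},{"dp":[-113,22,40],"twist":[0,0,0],"hand":-1},{"dp":[-113,22,60],"twist":[0,0,0],"hand":-1}]}}

```text
clock: 32.95
tool_pos: [0.5556, 0.2672, 0.0975]
eef_rot: [0.716, -0.698, -0.0, 0.001]
contact_force: [0.3, -0.1, -1.2]
opening: 0.262
finger_force: 35.0
```

Call:
{"api": "step_arm", "payload": {"motion": [{"dp":[0,0,0],"twist":[0,0,0],"hand":-1},{"dp":[0,0,0],"twist":[0,0,0],"hand":-1}]}}

```text
clock: 33.2
tool_pos: [0.5557, 0.269, 0.1003]
eef_rot: [0.717, -0.697, -0.001, -0.001]
contact_force: [-0.6, 0.6, -1.5]
opening: 0.263
finger_force: 35.0
```

```bash
python3 -c "
from h import *
go(555.4,268.6,54,271.7)"
```

```text
dp [ 0.5  0.3 46.3] tw [ 0.     0.003 -0.002] | t 33.2 pos [555.7 269.  100.3] yaw -88.4 F [-0.6  0.6 -1.5] op 0.263 ff 35.0 q7 1.67
```

Call:
{"api": "step_arm", "payload": {"motion": [{"dp":[0,0,25],"twist":[0,0.003,0],"hand":-1},{"dp":[0,0,42],"twist":[0,0.003,0],"hand":-1},{"dp":[0,0,46],"twist":[0,0.003,0],"hand":-1},{"dp":[0,0,46],"twist":[0,0.003,0],"hand":-1}]}}

```text
clock: 33.7
tool_pos: [0.5548, 0.2697, 0.0532]
eef_rot: [0.718, -0.697, -0.0, 0.001]
contact_force: [0.2, 1.1, -1.5]
opening: 0.26
finger_force: 35.0
```

Call:
{"api": "step_arm", "payload": {"motion": [{"dp":[0,0,4],"twist":[0,0,0],"hand":-1},{"dp":[0,0,8],"twist":[0,0,0],"hand":-1},{"dp":[0,0,10],"twist":[0,0,0],"hand":-1},{"dp":[0,0,10],"twist":[0,0,0],"hand":-1}]}}

```text
clock: 34.2
tool_pos: [0.555, 0.2695, 0.0435]
eef_rot: [0.717, -0.697, 0.0, 0.001]
contact_force: [0.7, 1.1, -0.9]
opening: 0.264
finger_force: 35.0
```

Call:
{"api": "step_arm", "payload": {"motion": [{"dp":[0,0,2],"twist":[0,0,0],"hand":-1},{"dp":[0,0,3],"twist":[0,0,0],"hand":-1},{"dp":[0,0,4],"twist":[0,0,0],"hand":-1},{"dp":[0,0,4],"twist":[0,0,0],"hand":-1}]}}

```text
clock: 34.7
tool_pos: [0.5551, 0.2695, 0.0405]
eef_rot: [0.717, -0.697, 0.0, 0.001]
contact_force: [-0.6, -1.9, 5.6]
opening: 0.265
finger_force: 35.0
```

Call:
{"api": "step_arm", "payload": {"motion": [{"dp":[0,0,0],"twist":[0,0,0],"hand":0},{"dp":[0,0,0],"twist":[0,0,0],"hand":0},{"dp":[0,0,0],"twist":[0,0,0],"hand":0},{"dp":[0,0,-20],"twist":[0,0,0],"hand":0},{"dp":[0,0,-60],"twist":[0,0,0],"hand":0}]}}

```text
clock: 35.33
tool_pos: [0.5545, 0.2692, 0.1]
eef_rot: [0.717, -0.697, -0.0, 0.002]
contact_force: [-0.1, -0.2, -0.4]
opening: 0.5
finger_force: 0.0
```

Call:
{"api": "step_arm", "payload": {"motion": [{"dp":[0,0,-40],"twist":[0,0,0],"hand":0},{"dp":[30,0,-80],"twist":[0,0,0],"hand":0},{"dp":[90,0,-80],"twist":[0,0,0],"hand":0.3},{"dp":[150,0,-80],"twist":[0,0,0],"hand":0.3},{"dp":[210,0,-80],"twist":[0,0,0],"hand":0.3}]}}

```text
clock: 35.95
tool_pos: [0.5614, 0.0584, 0.1815]
eef_rot: [0.718, -0.696, 0.001, -0.0]
contact_force: [0.6, -0.6, -0.4]
opening: 0.648
finger_force: 0.0
```

Run:
```python
from h import *
d=snap("wrist");case(d)
d=snap("top");print("top");case(d)
go(625,-212.1,120,234.3)
```

```text
boss in case 172 [613.6 177.4] [ 0.6 65.9] 1.6 z 0.0452
boss in case 126 [414.5 143.9] [ 1.8 22.8] 1.1 z 0.0468
boss in case 128 [610.5 277.2] [ 0.5 64.9] 1.8 z 0.0471
boss in case 475 [555.4 270.4] [23.6 25.4] 1.7 z 0.0452
boss in case 390 [468.8 268.5] [24.2 23.5] 69.6 z 0.0451
brass in case 310 [487.1 290.4] [24.4 36.3] 14.3 z 0.0174
  hole (467.5, 268) top z mm [16.5 17.4 18.6]
  hole (555.4, 270.5) top z mm [16.5 17.5 18.6]
top
boss in case 91 [611.3 240.8] [  3.1 177.8] 1.6 z 0.0469
boss in case 81 [554.3 266.6] [23.  24.5] 89.8 z 0.0446
boss in case 61 [468.1 265.3] [21.9 21.4] 29.9 z 0.0436
brass in case 324 [554.1 270.1] [58.5 59. ] 0.6 z 0.0162
brass in case 415 [467.1 267. ] [68.3 67.8] 46.0 z 0.0159
  hole (467.5, 268) top z mm [10.5 15.9 20.9]
  hole (555.4, 270.5) top z mm [ 9.  16.2 21.8]
dp [264.8 -58.1  61.7] tw [-0.001 -0.007  0.642] | t 36.05 pos [561.9  51.9 180. ] yaw -88.9 F [ 0.3 -1.3 -0.6] op 0.65 ff 0.0 q7 1.97
```

Square A is seated, so I'll go to square B at (625,-212), edges at 54.3°.

Call:
{"api": "step_arm", "payload": {"motion": [{"dp":[53,-12,5],"twist":[0,0,0.13],"hand":0.3},{"dp":[106,-24,10],"twist":[0,0,0.26],"hand":0.3},{"dp":[159,-36,20],"twist":[0,0,0.39],"hand":0.3},{"dp":[212,-48,40],"twist":[0,0,0.52],"hand":0.3},{"dp":[265,-58,60],"twist":[0,0,0.64],"hand":0.3}]}}

```text
clock: 36.67
tool_pos: [0.6282, -0.2041, 0.1214]
eef_rot: [-0.461, 0.888, -0.001, 0.001]
contact_force: [0.8, 0.7, -0.5]
opening: 0.647
finger_force: 0.0
```

Call:
{"api": "step_arm", "payload": {"motion": [{"dp":[0,0,0],"twist":[0,0,0],"hand":0.3},{"dp":[0,0,0],"twist":[0,0,0],"hand":0.3},{"dp":[0,0,0],"twist":[0,0,0],"hand":0.3}]}}

```text
clock: 37.05
tool_pos: [0.6276, -0.201, 0.1216]
eef_rot: [-0.464, 0.886, -0.0, 0.0]
contact_force: [-0.9, 0.5, 0.1]
opening: 0.65
finger_force: 0.0
```

```bash
cat >> h.py <<'E'
def blanks(d):
    W=world(d);X,Y,Z=np.moveaxis(W,-1,0);m=(X>.53)&(X<.72)&(Y>-.45)&(Y<.1)
    rects(W,m&(Z>.028)&(Z<.045),"boss",60);rects(W,m&(Z>.004)&(Z<.012),"blank",400)
E
python3 - <<'E'
from h import *
d=snap("wrist");blanks(d)
go(625,-212.1,31.5,234.3)
E
```

```text
boss 196 [ 693.9 -413.8] [15.1  4.2] 17.5 z 0.0315
boss 1223 [ 585.8 -319.1] [23.1 23.1] 16.5 z 0.0365
boss 1052 [ 624.8 -212.3] [24.1 24. ] 54.0 z 0.0364
blank 3101 [ 693.3 -406. ] [34.8 54.7] 86.4 z 0.0085
blank 6260 [ 587.5 -316.9] [62.9 68.8] 55.4 z 0.0085
blank 3516 [ 624.8 -212.2] [58.1 58. ] 54.2 z 0.0085
dp [10.3 -4.  89.9] tw [-0.001 -0.     0.016] | t 37.1 pos [ 627.5 -201.3  121.4] yaw -124.8 F [-0.2 -0.2 -1.1] op 0.65 ff 0.0 q7 1.92
```

Call:
{"api": "step_arm", "payload": {"motion": [{"dp":[10,-4,30],"twist":[0,0,0.016],"hand":0.3},{"dp":[10,-4,70],"twist":[0,0,0.016],"hand":0.3},{"dp":[10,-4,89],"twist":[0,0,0.016],"hand":0.3},{"dp":[10,-4,89],"twist":[0,0,0.016],"hand":0.3},{"dp":[10,-4,89],"twist":[0,0,0.016],"hand":0.2}]}}

```text
clock: 37.72
tool_pos: [0.6254, -0.2135, 0.0325]
eef_rot: [-0.455, 0.891, -0.001, 0.0]
contact_force: [-0.4, 0.1, 0.3]
opening: 0.602
finger_force: 0.0
```

Call:
{"api": "step_arm", "payload": {"motion": [{"dp":[0,0,0],"twist":[0,0,0],"hand":-1},{"dp":[0,0,0],"twist":[0,0,0],"hand":-1},{"dp":[0,0,0],"twist":[0,0,0],"hand":-1},{"dp":[0,0,0],"twist":[0,0,0],"hand":-1},{"dp":[0,0,0],"twist":[0,0,0],"hand":-1}]}}

```text
clock: 38.35
tool_pos: [0.6246, -0.214, 0.0317]
eef_rot: [-0.455, 0.891, -0.0, -0.001]
contact_force: [-1.2, 0.2, 4.1]
opening: 0.261
finger_force: 35.0
```

Call:
{"api": "step_arm", "payload": {"motion": [{"dp":[0,0,0],"twist":[0,0,0],"hand":-1},{"dp":[0,0,0],"twist":[0,0,0],"hand":-1}]}}

```text
clock: 38.6
tool_pos: [0.6246, -0.214, 0.0317]
eef_rot: [-0.455, 0.891, -0.0, -0.0]
contact_force: [-2.1, -0.7, 5.6]
opening: 0.263
finger_force: 35.0
```

Call:
{"api": "step_arm", "payload": {"motion": [{"dp":[0,0,-10],"twist":[0,0,0],"hand":-1},{"dp":[0,0,-40],"twist":[0,0,0],"hand":-1},{"dp":[0,0,-80],"twist":[0,0,0],"hand":-1},{"dp":[0,0,-120],"twist":[0,0,0],"hand":-1},{"dp":[0,0,-128],"twist":[0,0,0],"hand":-1}]}}

```text
clock: 39.22
tool_pos: [0.6261, -0.2134, 0.1622]
eef_rot: [-0.455, 0.891, -0.002, 0.001]
contact_force: [-0.4, 0.5, -2.2]
opening: 0.262
finger_force: 35.0
```

```bash
python3 -c "
from h import *
go(470,180,160,271.7)"
```

```text
dp [-227.2  357.1    1. ] tw [-0.004 -0.    -0.656] | t 39.23 pos [ 626.1 -213.4  162.2] yaw -125.9 F [-0.4  0.5 -2.2] op 0.262 ff 35.0 q7 1.95
```

Call:
{"api": "step_arm", "payload": {"motion": [{"dp":[-30,47,0],"twist":[0,0,-0.13],"hand":-1},{"dp":[-60,94,0],"twist":[0,0,-0.26],"hand":-1},{"dp":[-90,141,0],"twist":[0,0,-0.39],"hand":-1},{"dp":[-120,188,0],"twist":[0,0,-0.52],"hand":-1},{"dp":[-150,236,0],"twist":[0,0,-0.656],"hand":-1}]}}

```text
clock: 39.85
tool_pos: [0.5201, 0.0469, 0.1577]
eef_rot: [0.719, -0.695, -0.0, 0.001]
contact_force: [1.2, 0.8, -2.2]
opening: 0.262
finger_force: 35.0
```

Call:
{"api": "step_arm", "payload": {"motion": [{"dp":[0,0,0],"twist":[0,0,0],"hand":-1},{"dp":[0,0,0],"twist":[0,0,0],"hand":-1}]}}

```text
clock: 40.1
tool_pos: [0.5213, 0.0451, 0.1579]
eef_rot: [0.717, -0.697, 0.0, 0.002]
contact_force: [1.1, -0.9, -0.6]
opening: 0.262
finger_force: 35.0
```

```bash
python3 -c "
from h import *
go(470,178.4,100,271.7)"
```

```text
dp [-134.8   47.4   57.6] tw [ 0.002 -0.003 -0.001] | t 40.1 pos [521.3  45.1 157.9] yaw -88.4 F [ 1.1 -0.9 -0.6] op 0.262 ff 35.0 q7 1.88
```

Call:
{"api": "step_arm", "payload": {"motion": [{"dp":[-45,16,0],"twist":[0,0,0],"hand":-1},{"dp":[-90,32,0],"twist":[0,0,0],"hand":-1},{"dp":[-135,47,10],"twist":[0,0,0],"hand":-1},{"dp":[-135,47,40],"twist":[0,0,0],"hand":-1},{"dp":[-135,47,58],"twist":[0,0,0],"hand":-1}]}}

```text
clock: 40.72
tool_pos: [0.4709, 0.1779, 0.0989]
eef_rot: [0.716, -0.698, 0.001, 0.002]
contact_force: [0.5, 0.0, -1.3]
opening: 0.262
finger_force: 35.0
```

Call:
{"api": "step_arm", "payload": {"motion": [{"dp":[0,0,0],"twist":[0,0,0],"hand":-1},{"dp":[0,0,0],"twist":[0,0,0],"hand":-1}]}}

```text
clock: 40.98
tool_pos: [0.4711, 0.1789, 0.1012]
eef_rot: [0.717, -0.697, 0.0, 0.0]
contact_force: [0.6, -0.5, -1.5]
opening: 0.263
finger_force: 35.0
```

```bash
python3 -c "
from h import *
go(470,178.4,54,271.7)"
```

```text
dp [ 0.5  1.1 47.2] tw [ 0.    -0.001 -0.003] | t 40.98 pos [471.1 178.9 101.2] yaw -88.5 F [ 0.6 -0.5 -1.5] op 0.263 ff 35.0 q7 1.5
```

Call:
{"api": "step_arm", "payload": {"motion": [{"dp":[0,1,25],"twist":[0,0,0],"hand":-1},{"dp":[0,1,42],"twist":[0,0,0],"hand":-1},{"dp":[0,1,47],"twist":[0,0,0],"hand":-1},{"dp":[0,1,47],"twist":[0,0,0],"hand":-1}]}}

```text
clock: 41.48
tool_pos: [0.4695, 0.1796, 0.054]
eef_rot: [0.717, -0.697, 0.0, 0.001]
contact_force: [0.6, 0.1, -0.9]
opening: 0.261
finger_force: 35.0
```

Call:
{"api": "step_arm", "payload": {"motion": [{"dp":[0,0,4],"twist":[0,0,0],"hand":-1},{"dp":[0,0,8],"twist":[0,0,0],"hand":-1},{"dp":[0,0,10],"twist":[0,0,0],"hand":-1},{"dp":[0,0,10],"twist":[0,0,0],"hand":-1}]}}

```text
clock: 41.98
tool_pos: [0.4693, 0.1794, 0.0437]
eef_rot: [0.717, -0.697, 0.0, 0.001]
contact_force: [0.5, 0.2, -0.7]
opening: 0.263
finger_force: 35.0
```

Call:
{"api": "step_arm", "payload": {"motion": [{"dp":[0,0,2],"twist":[0,0,0],"hand":-1},{"dp":[0,0,3],"twist":[0,0,0],"hand":-1},{"dp":[0,0,4],"twist":[0,0,0],"hand":-1},{"dp":[0,0,4],"twist":[0,0,0],"hand":-1}]}}

```text
clock: 42.48
tool_pos: [0.4694, 0.1794, 0.0406]
eef_rot: [0.718, -0.697, 0.001, 0.001]
contact_force: [-0.5, -1.8, 5.6]
opening: 0.26
finger_force: 35.0
```

Seated at 40.6 mm. Release, rise, then disc B (now about (586,-318)).

Call:
{"api": "step_arm", "payload": {"motion": [{"dp":[0,0,0],"twist":[0,0,0],"hand":0},{"dp":[0,0,0],"twist":[0,0,0],"hand":0},{"dp":[0,0,0],"twist":[0,0,0],"hand":0},{"dp":[0,0,-20],"twist":[0,0,0],"hand":0},{"dp":[0,0,-60],"twist":[0,0,0],"hand":0}]}}

```text
clock: 43.1
tool_pos: [0.4686, 0.1788, 0.0992]
eef_rot: [0.717, -0.697, -0.0, 0.002]
contact_force: [0.0, -0.4, -0.3]
opening: 0.498
finger_force: 0.0
```

Call:
{"api": "step_arm", "payload": {"motion": [{"dp":[0,0,-40],"twist":[0,0,0],"hand":0},{"dp":[30,-10,-80],"twist":[0,0,0],"hand":0},{"dp":[80,-30,-90],"twist":[0,0,0],"hand":0.2},{"dp":[130,-55,-90],"twist":[0,0,0],"hand":0.2},{"dp":[180,-80,-90],"twist":[0,0,0],"hand":0.2}]}}

```text
clock: 43.72
tool_pos: [0.5555, 0.0002, 0.1903]
eef_rot: [0.718, -0.697, 0.001, 0.001]
contact_force: [0.6, -0.0, -0.4]
opening: 0.598
finger_force: 0.0
```

Run:
```python
from h import *
d=snap("wrist");case(d)
go(587,-318,130,252)
```

```text
boss in case 134 [612.  227.1] [ 0.6 68.2] 1.9 z 0.0464
boss in case 92 [555.3 259. ] [23.   3.4] 0.7 z 0.0401
brass in case 1232 [469.5 260.1] [69.1 57.3] 5.3 z 0.0174
brass in case 972 [556.3 265.5] [59.2 49.3] 2.5 z 0.0175
  hole (467.5, 268) top z mm [16.2 17.4 18.6]
  hole (470, 180) top z mm [16.1 17.5 18.5]
  hole (555.4, 270.5) top z mm [16.4 17.5 18.6]
dp [309.6 -23.2  61. ] tw [-0.001 -0.008  0.33 ] | t 43.77 pos [558.8  -8.4 188.6] yaw -89.1 F [ 3.3 -4.5 -1.2] op 0.601 ff 0.0 q7 2.08
```

Call:
{"api": "step_arm", "payload": {"motion": [{"dp":[52,-4,0],"twist":[0,0,0.11],"hand":0.2},{"dp":[104,-8,5],"twist":[0,0,0.22],"hand":0.2},{"dp":[156,-12,15],"twist":[0,0,0.33],"hand":0.2},{"dp":[208,-16,35],"twist":[0,0,0.44],"hand":0.2},{"dp":[260,-20,55],"twist":[0,0,0.55],"hand":0.2}]}}

```text
clock: 44.4
tool_pos: [0.5823, -0.2589, 0.1347]
eef_rot: [-0.5, 0.866, -0.0, -0.001]
contact_force: [1.0, -0.4, 0.6]
opening: 0.596
finger_force: 0.0
```

Call:
{"api": "step_arm", "payload": {"motion": [{"dp":[0,0,0],"twist":[0,0,0],"hand":0.2},{"dp":[0,0,0],"twist":[0,0,0],"hand":0.2},{"dp":[0,0,0],"twist":[0,0,0],"hand":0.2}]}}

```text
clock: 44.78
tool_pos: [0.5828, -0.2552, 0.1362]
eef_rot: [-0.503, 0.864, -0.0, 0.0]
contact_force: [0.9, 0.1, -0.3]
opening: 0.601
finger_force: 0.0
```

Run:
```python
from h import *
d=snap("wrist");blanks(d)
go(587,-318,110)
```

```text
boss 412 [ 611.4 -433. ] [ 6.4 32.9] 74.6 z 0.0365
boss 1129 [ 697.  -424.1] [23.  24.2] 43.5 z 0.0363
boss 810 [ 585.6 -319.2] [22.9 23. ] 45.8 z 0.0364
blank 3998 [ 690.9 -419.5] [60.9 58.2] 89.9 z 0.0085
blank 4671 [ 585.9 -319.2] [68.8 68.5] 60.4 z 0.0085
dp [ 52.4 -34.5  26.2] tw [-0.001 -0.     0.   ] | t 44.83 pos [ 582.9 -255.4  136.2] yaw -119.6 F [ 0.5 -0.8  0.3] op 0.606 ff 0.0 q7 2.07
```

Call:
{"api": "step_arm", "payload": {"motion": [{"dp":[54,-34,10],"twist":[0,0,0],"hand":0.2},{"dp":[54,-34,50],"twist":[0,0,0],"hand":0.2},{"dp":[54,-34,85],"twist":[0,0,0],"hand":0.2},{"dp":[54,-34,85],"twist":[0,0,0],"hand":0.2}]}}

```text
clock: 45.32
tool_pos: [0.5834, -0.32, 0.0482]
eef_rot: [-0.502, 0.865, 0.001, -0.002]
contact_force: [-0.2, -0.3, 0.2]
opening: 0.602
finger_force: 0.0
```

Run:
```python
from h import *
go(585.8,-319.2,32)
```

```text
dp [-1.9 -1.7 16.2] tw [ 0.004 -0.002 -0.   ] | t 45.33 pos [ 583.4 -320.    48.2] yaw -119.7 F [-0.2 -0.3  0.2] op 0.602 ff 0.0 q7 2.17
```

Call:
{"api": "step_arm", "payload": {"motion": [{"dp":[-1,-1,10],"twist":[0.002,0,0],"hand":0.2},{"dp":[-1,-1,18],"twist":[0.002,0,0],"hand":0.2},{"dp":[-1,-1,18],"twist":[0.002,0,0],"hand":0.2}]}}

```text
clock: 45.7
tool_pos: [0.5863, -0.3208, 0.0325]
eef_rot: [-0.501, 0.865, -0.001, -0.0]
contact_force: [0.3, 1.6, 1.2]
opening: 0.6
finger_force: 0.0
```

Call:
{"api": "step_arm", "payload": {"motion": [{"dp":[0,0,0],"twist":[0,0,0],"hand":-1},{"dp":[0,0,0],"twist":[0,0,0],"hand":-1},{"dp":[0,0,0],"twist":[0,0,0],"hand":-1},{"dp":[0,0,0],"twist":[0,0,0],"hand":-1},{"dp":[0,0,0],"twist":[0,0,0],"hand":-1}]}}

```text
clock: 46.32
tool_pos: [0.5862, -0.3208, 0.0327]
eef_rot: [-0.501, 0.865, -0.001, -0.0]
contact_force: [-1.6, 0.1, 3.1]
opening: 0.243
finger_force: 35.0
```

Call:
{"api": "step_arm", "payload": {"motion": [{"dp":[0,0,0],"twist":[0,0,0],"hand":-1},{"dp":[0,0,0],"twist":[0,0,0],"hand":-1}]}}

```text
clock: 46.58
tool_pos: [0.5862, -0.3208, 0.0326]
eef_rot: [-0.501, 0.865, -0.001, -0.0]
contact_force: [-1.7, 0.7, 4.1]
opening: 0.239
finger_force: 35.0
```

Call:
{"api": "step_arm", "payload": {"motion": [{"dp":[0,0,-10],"twist":[0,0,0],"hand":-1},{"dp":[0,0,-40],"twist":[0,0,0],"hand":-1},{"dp":[0,0,-80],"twist":[0,0,0],"hand":-1},{"dp":[0,0,-120],"twist":[0,0,0],"hand":-1},{"dp":[0,0,-128],"twist":[0,0,0],"hand":-1}]}}

```text
clock: 47.2
tool_pos: [0.5878, -0.3203, 0.1637]
eef_rot: [-0.501, 0.865, -0.003, 0.002]
contact_force: [0.4, -0.5, -1.7]
opening: 0.242
finger_force: 35.0
```

```bash
python3 -c "
from h import *
go(558,182.6,160,265)"
```

```text
dp [-421.5  276.     1.8] tw [-0.007 -0.001 -0.433] | t 47.2 pos [ 587.8 -320.3  163.7] yaw -119.8 F [ 0.4 -0.5 -1.7] op 0.242 ff 35.0 q7 2.24
```

Call:
{"api": "step_arm", "payload": {"motion": [{"dp":[-47,31,0],"twist":[0,0,-0.08],"hand":-1},{"dp":[-94,62,0],"twist":[0,0,-0.16],"hand":-1},{"dp":[-141,93,0],"twist":[0,0,-0.25],"hand":-1},{"dp":[-188,124,0],"twist":[0,0,-0.34],"hand":-1},{"dp":[-235,154,0],"twist":[0,0,-0.433],"hand":-1}]}}

```text
clock: 47.82
tool_pos: [0.5686, -0.0389, 0.1584]
eef_rot: [-0.677, 0.736, -0.001, -0.001]
contact_force: [0.5, 0.2, -2.0]
opening: 0.241
finger_force: 35.0
```

```bash
python3 -c "
from h import *
go(558,181.4,160,265)"
```

```text
dp [-218.6   29.2   -2.1] tw [ 0.    -0.003  0.002] | t 47.83 pos [568.6 -38.9 158.4] yaw -94.9 F [ 0.5  0.2 -2. ] op 0.241 ff 35.0 q7 2.03
```

Call:
{"api": "step_arm", "payload": {"motion": [{"dp":[-50,7,0],"twist":[0,0,0],"hand":-1},{"dp":[-100,14,0],"twist":[0,0,0],"hand":-1},{"dp":[-150,20,0],"twist":[0,0,0],"hand":-1},{"dp":[-195,26,0],"twist":[0,0,0],"hand":-1},{"dp":[-217,29,20],"twist":[0,0,0],"hand":-1}]}}

```text
clock: 48.45
tool_pos: [0.5592, 0.1822, 0.1395]
eef_rot: [-0.677, 0.736, -0.001, 0.001]
contact_force: [0.2, -0.9, -0.7]
opening: 0.243
finger_force: 35.0
```

Call:
{"api": "step_arm", "payload": {"motion": [{"dp":[0,0,20],"twist":[0,0,0],"hand":-1},{"dp":[0,0,40],"twist":[0,0,0],"hand":-1},{"dp":[0,0,40],"twist":[0,0,0],"hand":-1}]}}

```text
clock: 48.82
tool_pos: [0.5588, 0.1758, 0.0966]
eef_rot: [-0.675, 0.738, -0.001, -0.003]
contact_force: [-0.3, 0.1, -0.9]
opening: 0.239
finger_force: 35.0
```

```bash
python3 -c "
from h import *
go(558,181.4,54,265)"
```

```text
dp [-5.7  1.2 42.6] tw [ 0.002 -0.006 -0.002] | t 48.83 pos [558.8 175.8  96.6] yaw -95.1 F [-0.3  0.1 -0.9] op 0.239 ff 35.0 q7 1.64
```

Call:
{"api": "step_arm", "payload": {"motion": [{"dp":[-4,1,10],"twist":[0,-0.003,0],"hand":-1},{"dp":[-4,1,25],"twist":[0,-0.003,0],"hand":-1},{"dp":[-4,1,30],"twist":[0,-0.003,0],"hand":-1},{"dp":[-4,1,30],"twist":[0,-0.003,0],"hand":-1}]}}

```text
clock: 49.32
tool_pos: [0.5588, 0.1823, 0.0688]
eef_rot: [-0.675, 0.737, -0.0, 0.0]
contact_force: [0.1, 0.0, -1.0]
opening: 0.244
finger_force: 35.0
```

```bash
python3 -c "
from h import *
go(558,181.4,52,265)"
```

```text
dp [ 1.   0.7 16.8] tw [-0.001  0.    -0.   ] | t 49.33 pos [558.8 182.3  68.8] yaw -95.0 F [ 0.1  0.  -1. ] op 0.244 ff 35.0 q7 1.61
```

Call:
{"api": "step_arm", "payload": {"motion": [{"dp":[1,1,10],"twist":[0,0,0],"hand":-1},{"dp":[1,1,17],"twist":[0,0,0],"hand":-1},{"dp":[1,1,21],"twist":[0,0,0],"hand":-1},{"dp":[1,1,24],"twist":[0,0,0],"hand":-1},{"dp":[1,1,24],"twist":[0,0,0],"hand":-1}]}}

```text
clock: 49.95
tool_pos: [0.5578, 0.1816, 0.045]
eef_rot: [-0.676, 0.737, -0.0, 0.001]
contact_force: [-0.4, 0.6, -0.5]
opening: 0.243
finger_force: 35.0
```

Call:
{"api": "step_arm", "payload": {"motion": [{"dp":[0,0,1],"twist":[0,0,0],"hand":-1},{"dp":[0,0,3],"twist":[0,0,0],"hand":-1},{"dp":[0,0,3],"twist":[0,0,0],"hand":-1}]}}

```text
clock: 50.32
tool_pos: [0.5578, 0.1815, 0.0421]
eef_rot: [-0.675, 0.737, -0.0, 0.001]
contact_force: [0.1, -0.2, -1.4]
opening: 0.242
finger_force: 35.0
```

Call:
{"api": "step_arm", "payload": {"motion": [{"dp":[0,0,1],"twist":[0,0,0],"hand":-1},{"dp":[0,0,1],"twist":[0,0,0],"hand":0},{"dp":[0,0,1],"twist":[0,0,0],"hand":0},{"dp":[0,0,1],"twist":[0,0,0],"hand":0},{"dp":[0,0,0],"twist":[0,0,0],"hand":0}]}}

```text
clock: 50.95
tool_pos: [0.5578, 0.1816, 0.0422]
eef_rot: [-0.675, 0.737, -0.0, 0.001]
contact_force: [-0.0, -0.0, -0.3]
opening: 0.504
finger_force: 0.0
```

Call:
{"api": "step_arm", "payload": {"motion": [{"dp":[0,0,-20],"twist":[0,0,0],"hand":0},{"dp":[0,0,-70],"twist":[0,0,0],"hand":0},{"dp":[20,0,-120],"twist":[0,0,0],"hand":0},{"dp":[60,0,-180],"twist":[0,0,0],"hand":0},{"dp":[100,0,-240],"twist":[0,0,0],"hand":0}]}}

```text
clock: 51.58
tool_pos: [0.5493, 0.0921, 0.2691]
eef_rot: [-0.676, 0.737, -0.0, 0.001]
contact_force: [0.6, -1.4, 1.0]
opening: 0.5
finger_force: 0.0
```

Call:
{"api": "step_arm", "payload": {"motion": [{"dp":[40,0,-60],"twist":[0,0,0],"hand":-1},{"dp":[60,0,-80],"twist":[0,0,0],"hand":-1},{"dp":[60,0,-80],"twist":[0,0,0],"hand":-1},{"dp":[60,0,-80],"twist":[0,0,0],"hand":-1}]}}

```text
clock: 52.08
tool_pos: [0.5438, 0.0332, 0.346]
eef_rot: [-0.676, 0.737, -0.0, 0.001]
contact_force: [-1.1, 0.6, -0.7]
opening: 0.069
finger_force: 0.0
```

Run:
```python
from h import *
d=snap("top");save(d,"t5.png",(110,100,440,300),2.4);case(d);chips(d,"top")
W=world(d);X,Y,Z=np.moveaxis(W,-1,0)
rects(W,(X>.33)&(X<.55)&(Y>-.07)&(Y<.08)&(Z>.045)&(Z<.065),"scraper",100)
m=(X>.42)&(X<.6)&(Y>.32)&(Y<.5)&(Z>.1)&(Z<.3);P=W[m];k=np.linalg.lstsq(np.c_[P[:,0],P[:,2],np.ones(len(P))],P[:,1],rcond=None)[0];print("lid",k.round(3),len(P),P[:,2].max())
go(512,400,365,270)
```

```text
boss in case 97 [610.7 235.6] [  3.9 185.6] 1.9 z 0.0464
boss in case 83 [554.5 267.1] [24.5 23.1] 0.7 z 0.0446
boss in case 60 [557.9 178.6] [24.3 21.9] 28.1 z 0.0443
boss in case 60 [467.1 265. ] [22.7 21. ] 49.6 z 0.044
boss in case 82 [468.5 176.9] [22.9 24.7] 0.2 z 0.044
brass in case 402 [557.7 179.3] [68. 64.] 1.9 z 0.0164
brass in case 323 [554.5 270.3] [58.6 59.4] 1.5 z 0.0155
brass in case 417 [467.2 267.2] [67.6 68.8] 39.2 z 0.0161
brass in case 332 [469.  178.6] [56.4 56.4] 0.9 z 0.0162
  hole (558, 182.6) top z mm [10.6 16.3 21.3]
  hole (467.5, 268) top z mm [11.2 16.  21.3]
  hole (470, 180) top z mm [11.  16.2 21.4]
  hole (555.4, 270.5) top z mm [ 8.8 15.6 21.9]
top white 24 min [463. -80.  -8.] max [515. -76.   6.] med [492. -78.  -2.] [310. 218.]
top white 29 min [ 347. -299.   14.] max [ 362. -279.   48.] med [ 356. -291.   21.] [389. 267.]
top white 32 min [ 330. -108.   -7.] max [353. -75.   4.] med [333. -86.  -0.] [314. 274.]
top white 44 min [ 331. -340.   -6.] max [ 335. -235.    5.] med [ 332. -286.   -2.] [387. 276.]
scraper 496 [428.3   4. ] [99.4 34.7] 0.4 z 0.0522
lid [0.031 0.028 0.332] 1912 0.29999746367135316
dp [-362.5   62.8  -19.4] tw [-0.     0.001 -0.085] | t 52.12 pos [543.7  33.5 345.4] yaw -94.9 F [ 0.3  0.  -0.5] op 0.022 ff 0.0 q7 2.1
```

View pics/t5.png

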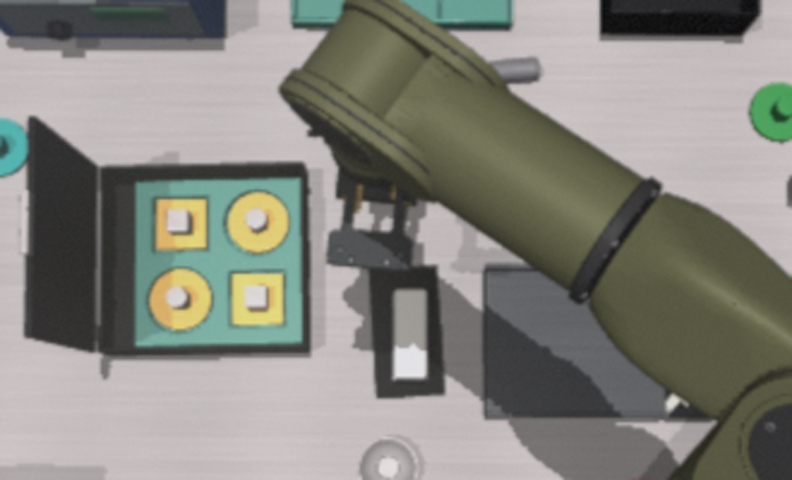

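All four blanks are seated boss up, at crop (178,222), (258,222), (178,298) and (258,298). The scraper is on its mat. Next I'll go over and behind the lid with closed fingers.

Call:
{"api": "step_arm", "payload": {"motion": [{"dp":[-40,7,-25],"twist":[0,0,-0.02],"hand":-1},{"dp":[-90,16,-25],"twist":[0,0,-0.04],"hand":-1},{"dp":[-140,25,-25],"twist":[0,0,-0.06],"hand":-1},{"dp":[-190,33,-25],"twist":[0,0,-0.085],"hand":-1},{"dp":[-240,42,-25],"twist":[0,0,-0.085],"hand":-1}]}}

```text
clock: 52.75
tool_pos: [0.5224, 0.2778, 0.3698]
eef_rot: [0.707, -0.707, -0.0, 0.0]
contact_force: [-0.2, 0.4, -0.4]
opening: 0.005
finger_force: 0.0
```

Run:
```python
from h import *
go(512,402,372,270)
```

```text
dp [-124.2   10.4   -2.2] tw [ 0.001 -0.     0.   ] | t 52.75 pos [522.4 277.8 369.8] yaw -90.0 F [-0.2  0.4 -0.4] op 0.005 ff 0.0 q7 1.88
```

Call:
{"api": "step_arm", "payload": {"motion": [{"dp":[-42,4,0],"twist":[0,0,0],"hand":-1},{"dp":[-84,8,0],"twist":[0,0,0],"hand":-1},{"dp":[-124,10,0],"twist":[0,0,0],"hand":-1},{"dp":[-124,10,0],"twist":[0,0,0],"hand":-1},{"dp":[-124,10,0],"twist":[0,0,0],"hand":-1}]}}

```text
clock: 53.38
tool_pos: [0.5134, 0.3993, 0.3702]
eef_rot: [-0.707, 0.708, -0.0, -0.0]
contact_force: [-0.8, -0.5, -0.5]
opening: 0.005
finger_force: 0.0
```

Run:
```python
from h import *
go(512,402,284,270)
```

```text
dp [-2.8  1.5 86.2] tw [-0.    -0.001 -0.001] | t 53.38 pos [513.4 399.3 370.2] yaw -90.1 F [-0.8 -0.5 -0.5] op 0.005 ff 0.0 q7 1.79
```

Call:
{"api": "step_arm", "payload": {"motion": [{"dp":[-3,0,30],"twist":[0,0,0],"hand":-1},{"dp":[-3,0,60],"twist":[0,0,0],"hand":-1},{"dp":[-3,0,86],"twist":[0,0,0],"hand":-1},{"dp":[-3,0,86],"twist":[0,0,0],"hand":-1}]}}

```text
clock: 53.88
tool_pos: [0.5145, 0.3997, 0.2831]
eef_rot: [-0.706, 0.709, -0.001, -0.002]
contact_force: [0.0, 0.4, 1.1]
opening: 0.003
finger_force: 0.0
```

Call:
{"api": "step_arm", "payload": {"motion": [{"dp":[10,0,0],"twist":[0,0,0],"hand":-1},{"dp":[16,0,0],"twist":[0,0,0],"hand":-1},{"dp":[22,0,0],"twist":[0,0,0],"hand":-1},{"dp":[28,0,0],"twist":[0,0,0],"hand":-1},{"dp":[34,0,0],"twist":[0,0,0],"hand":-1}]}}

```text
clock: 54.5
tool_pos: [0.5141, 0.369, 0.2861]
eef_rot: [-0.706, 0.708, 0.0, 0.002]
contact_force: [1.6, 2.4, 1.1]
opening: 0.004
finger_force: 1.2
```

Run:
```python
from h import *
go(512,319,278,270)
```

```text
dp [50.1  2.   7.9] tw [-0.002  0.003 -0.002] | t 54.5 pos [514.1 369.  286.1] yaw -90.1 F [1.6 2.4 1.1] op 0.004 ff 1.2 q7 1.72
```

Call:
{"api": "step_arm", "payload": {"motion": [{"dp":[10,0,0],"twist":[0,0,0],"hand":-1},{"dp":[20,0,1],"twist":[0,0,0],"hand":-1},{"dp":[30,0,2],"twist":[0,0,0],"hand":-1},{"dp":[40,0,4],"twist":[0,0,0],"hand":-1},{"dp":[50,0,6],"twist":[0,0,0],"hand":-1}]}}

```text
clock: 55.12
tool_pos: [0.5139, 0.3176, 0.279]
eef_rot: [-0.706, 0.708, -0.0, 0.001]
contact_force: [0.6, 2.5, 0.4]
opening: 0.003
finger_force: 1.1
```

Call:
{"api": "step_arm", "payload": {"motion": [{"dp":[10,0,2],"twist":[0,0,0],"hand":-1},{"dp":[20,0,5],"twist":[0,0,0],"hand":-1},{"dp":[29,0,9],"twist":[0,0,0],"hand":-1},{"dp":[38,0,13],"twist":[0,0,0],"hand":-1},{"dp":[47,0,18],"twist":[0,0,0],"hand":-1}]}}

```text
clock: 55.75
tool_pos: [0.5135, 0.2708, 0.261]
eef_rot: [-0.706, 0.708, -0.0, 0.001]
contact_force: [1.0, 1.4, 1.9]
opening: 0.005
finger_force: 0.9
```

```bash
cat >> h.py <<'E'
def lid(n="top"):
    d=snap(n);W=world(d);X,Y,Z=np.moveaxis(W,-1,0)
    m=(X>.42)&(X<.6)&(Y>.11)&(Y<.5)&(d["depth"]>0)&(d["pixels"].max(-1)<70)&(Z>.06)&(Z<.31);P=W[m];a=np.arctan2(P[:,2]-.0695,.353-P[:,1]);r_=np.hypot(P[:,2]-.0695,.353-P[:,1]);k=(r_>.08)&(r_<.235);print("lid deg",np.degrees(np.percentile(a[k],[10,50,90])).round(1),k.sum())
E
python3 - <<'E'
from h import *
go(512,230,231,270);lid()
E
```

```text
dp [40.8  1.5 30. ] tw [-0.001  0.    -0.002] | t 55.75 pos [513.5 270.8 261. ] yaw -90.1 F [1.  1.4 1.9] op 0.005 ff 0.9 q7 1.75
lid deg [-1.5 62.6 64. ] 228
```

Call:
{"api": "step_arm", "payload": {"motion": [{"dp":[9,0,5],"twist":[0,0,0],"hand":-1},{"dp":[18,0,11],"twist":[0,0,0],"hand":-1},{"dp":[26,0,17],"twist":[0,0,0],"hand":-1},{"dp":[34,0,23],"twist":[0,0,0],"hand":-1},{"dp":[41,0,30],"twist":[0,0,0],"hand":-1}]}}

```text
clock: 56.42
tool_pos: [0.5136, 0.2298, 0.2307]
eef_rot: [-0.706, 0.708, -0.0, 0.001]
contact_force: [-0.0, 0.7, 0.6]
opening: 0.005
finger_force: 0.8
```

Call:
{"api": "step_arm", "payload": {"motion": [{"dp":[7,0,7],"twist":[0,0,0],"hand":-1},{"dp":[14,0,15],"twist":[0,0,0],"hand":-1},{"dp":[21,0,23],"twist":[0,0,0],"hand":-1},{"dp":[27,0,31],"twist":[0,0,0],"hand":-1},{"dp":[33,0,39],"twist":[0,0,0],"hand":-1}]}}

```text
clock: 57.05
tool_pos: [0.5136, 0.197, 0.1916]
eef_rot: [-0.706, 0.708, -0.0, 0.001]
contact_force: [0.3, 0.5, 1.3]
opening: 0.006
finger_force: 0.6
```

Call:
{"api": "step_arm", "payload": {"motion": [{"dp":[5,0,9],"twist":[0,0,0],"hand":-1},{"dp":[10,0,18],"twist":[0,0,0],"hand":-1},{"dp":[14,0,28],"twist":[0,0,0],"hand":-1},{"dp":[18,0,37],"twist":[0,0,0],"hand":-1},{"dp":[21,0,46],"twist":[0,0,0],"hand":-1}]}}

```text
clock: 57.68
tool_pos: [0.5135, 0.1762, 0.1454]
eef_rot: [-0.706, 0.708, -0.0, 0.001]
contact_force: [0.8, -0.6, 0.8]
opening: 0.006
finger_force: 0.6
```

Run:
```python
from h import *
go(512,167,96,270)
```

```text
dp [ 9.2  1.6 49.4] tw [-0.001  0.    -0.003] | t 57.67 pos [513.5 176.2 145.4] yaw -90.1 F [ 0.8 -0.6  0.8] op 0.006 ff 0.6 q7 1.7
```

Call:
{"api": "step_arm", "payload": {"motion": [{"dp":[3,0,7],"twist":[0,0,0],"hand":-1},{"dp":[5,0,14],"twist":[0,0,0],"hand":-1},{"dp":[6,0,21],"twist":[0,0,0],"hand":-1},{"dp":[7,0,28],"twist":[0,0,0],"hand":-1},{"dp":[8,0,34],"twist":[0,0,0],"hand":-1}]}}

```text
clock: 58.3
tool_pos: [0.5136, 0.1686, 0.1117]
eef_rot: [-0.706, 0.708, -0.0, 0.001]
contact_force: [0.7, -0.1, 1.2]
opening: 0.004
finger_force: 0.5
```

Call:
{"api": "step_arm", "payload": {"motion": [{"dp":[0,0,4],"twist":[0,0,0],"hand":-1},{"dp":[0,0,7],"twist":[0,0,0],"hand":-1},{"dp":[0,0,10],"twist":[0,0,0],"hand":-1},{"dp":[0,0,13],"twist":[0,0,0],"hand":-1},{"dp":[0,0,14],"twist":[0,0,0],"hand":-1}]}}

```text
clock: 58.92
tool_pos: [0.5137, 0.1685, 0.098]
eef_rot: [-0.706, 0.708, -0.0, 0.001]
contact_force: [-0.2, 0.2, 2.6]
opening: 0.006
finger_force: 0.5
```

Call:
{"api": "step_arm", "payload": {"motion": [{"dp":[0,0,1],"twist":[0,0,0],"hand":-1},{"dp":[0,0,2],"twist":[0,0,0],"hand":-1},{"dp":[0,0,2],"twist":[0,0,0],"hand":-1}]}}

```text
clock: 59.3
tool_pos: [0.5136, 0.1686, 0.0961]
eef_rot: [-0.706, 0.708, -0.0, 0.001]
contact_force: [-0.2, -1.1, 0.2]
opening: 0.005
finger_force: 0.2
```

Call:
{"api": "step_arm", "payload": {"motion": [{"dp":[0,0,1],"twist":[0,0,0],"hand":-1},{"dp":[0,0,1],"twist":[0,0,0],"hand":-1},{"dp":[0,0,1],"twist":[0,0,0],"hand":-1}]}}

```text
clock: 59.68
tool_pos: [0.5136, 0.1686, 0.0951]
eef_rot: [-0.706, 0.708, -0.0, 0.001]
contact_force: [0.3, 0.2, 0.8]
opening: 0.004
finger_force: 0.1
```

Call:
{"api": "step_arm", "payload": {"motion": [{"dp":[0,0,1],"twist":[0,0,0],"hand":-1},{"dp":[0,0,1],"twist":[0,0,0],"hand":-1},{"dp":[0,0,1],"twist":[0,0,0],"hand":-1}]}}

```text
clock: 60.05
tool_pos: [0.5136, 0.1686, 0.0941]
eef_rot: [-0.706, 0.708, -0.0, 0.001]
contact_force: [1.5, -0.2, 0.7]
opening: 0.004
finger_force: 0.1
```

Call:
{"api": "step_arm", "payload": {"motion": [{"dp":[0,0,1],"twist":[0,0,0],"hand":-1},{"dp":[0,0,1],"twist":[0,0,0],"hand":-1},{"dp":[0,0,1],"twist":[0,0,0],"hand":-1}]}}

```text
clock: 60.42
tool_pos: [0.5136, 0.1686, 0.0931]
eef_rot: [-0.706, 0.708, -0.0, 0.001]
contact_force: [-0.6, 0.4, -0.2]
opening: 0.004
finger_force: 0.1
```

Run:
```python
from h import *
go(512,167,93,270)
for n in("top","wrist"):
    d=snap(n);W=world(d);X,Y,Z=np.moveaxis(W,-1,0)
    m=(X>.42)&(X<.6)&(Y>.10)&(Y<.34)&(d["depth"]>0)&(d["pixels"].max(-1)<80)&(Z>.055)&(Z<.1);P=W[m]
    if len(P)>100: print(n,len(P),"z=ax+by+c",np.linalg.lstsq(np.c_[P[:,:2],np.ones(len(P))],P[:,2],rcond=None)[0].round(4),[(y,(np.median(P[abs(P[:,1]-y)<.015,2])*1000).round(1)) for y in(.14,.2,.25,.3,.33)])
    if n=="wrist": save(d,"w6.png",sc=1.2)
```

```text
dp [1.6 1.6 0.1] tw [-0.001  0.001 -0.003] | t 60.42 pos [513.6 168.6  93.1] yaw -90.1 F [-0.6  0.4 -0.2] op 0.004 ff 0.1 q7 1.64
top 706 z=ax+by+c [ 0.0043 -0.0816  0.1002] [(0.14, np.float64(94.3)), (0.2, np.float64(88.3)), (0.25, np.float64(80.6)), (0.3, np.float64(78.9)), (0.33, np.float64(74.2))]
wrist 33021 z=ax+by+c [0.0076 0.0315 0.0841] [(0.14, np.float64(95.5)), (0.2, np.float64(89.6)), (0.25, np.float64(84.3)), (0.3, np.float64(nan)), (0.33, np.float64(nan))]
  return _methods._mean(a, axis=axis, dtype=dtype,
  ret = ret.dtype.type(ret / rcount)
```

View pics/w6.png

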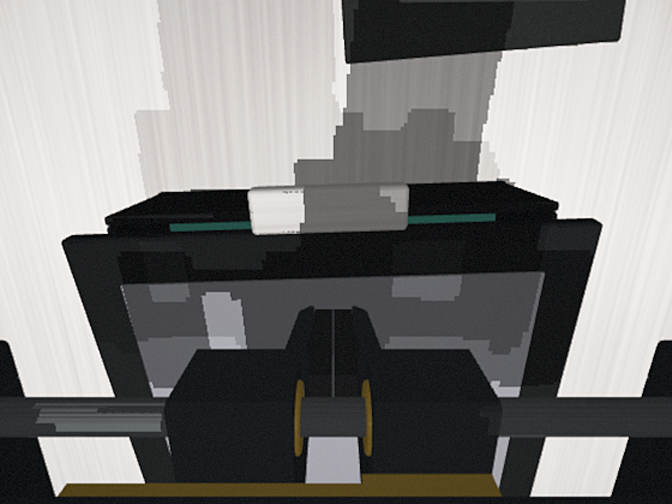

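The wrist view shows the lid nearly closed, with a gap still showing the green insert at (330,225). The fingers are over a grey panel (330,310). Checking heights.

Run:
```python
from h import *
d=snap("wrist");W=world(d)*1000
for n,(u,v) in {"frame front":(300,255),"frame L":(100,290),"frame R":(570,290),"panel L":(160,320),"panel C":(260,320),"panel R":(480,310),"panel top":(330,285),"tip":(330,312),"tip2":(330,330),"tab":(330,205),"rimL":(135,215)}.items():
    print(n,W[int(v/1.2),int(u/1.2)].round(1), d["pixels"][int(v/1.2),int(u/1.2)])
s=r.get_state();print(s["contact_force"],s["moment"])
```

```text
frame front [527.  135.1  95.5] [13 13 16]
frame L [608.6 149.8  95.6] [29 27 31]
frame R [416.8 151.2  93.5] [19 21 22]
panel L [586.5 163.7  95.2] [71 72 76]
panel C [544.8 163.6  95.5] [72 72 75]
panel R [452.8 160.2  93.8] [75 75 79]
panel top [515.3 147.8  95.7] [73 71 76]
tip [515.3 159.4  97.3] [15 18 20]
tip2 [515.2 159.3 111.9] [11 20 20]
tab [515.1 114.6  97.7] [111 107 106]
rimL [606.4 126.7  63.1] [21 20 21]
[ 0.00563818 -0.06851465  0.72536162] [ 0.14051846 -0.06124763 -0.00802592]
```

Run:
```python
from h import *
z=np.load("pics/w3.npz");d={k:z[k] for k in z}
v,u=np.mgrid[0:420,0:560];Z=d["depth"];P=np.stack([(u-d["cx"])/d["fx"]*Z,(v-d["cy"])/d["fy"]*Z,Z],-1)
M=r.snapshot("wrist")["mount"];T=(P@np.array(M)[:3,:3].T+np.array(M)[:3,3])*1000
for a,b in((178,260),(178,265),(170,275),(185,258),(375,260),(372,265),(385,280)): print((a,b),T[b,a].round(1))
k=(abs(T[...,0])<15)&(abs(T[...,1])<65)&(T[...,2]<60)&(T[...,2]>-60);print("max tool z of fingers",np.percentile(T[k][:,2],[50,90,99,100]).round(1),k.sum())
```

```text
(178, 260) [  9.  -49.4  -3.8]
(178, 265) [  9.3 -47.7  -9.5]
(170, 275) [  9.8 -48.2 -19.7]
(185, 258) [  9.  -46.5  -1.8]
(375, 260) [ 9.1 47.4 -4. ]
(372, 265) [ 9.2 44.4 -9.3]
(385, 280) [  8.3  46.8 -21.4]
max tool z of fingers [-34.5 -10.4  -1.8   0.4] 9003
```

The camera shows the fingertips ending about at the TCP, not 22 mm beyond it. The lid is therefore still about 6° open, and I'll keep lowering.

Call:
{"api": "step_arm", "payload": {"motion": [{"dp":[0,0,3],"twist":[0,0,0],"hand":-1},{"dp":[0,0,6],"twist":[0,0,0],"hand":-1},{"dp":[0,0,9],"twist":[0,0,0],"hand":-1},{"dp":[0,0,12],"twist":[0,0,0],"hand":-1},{"dp":[0,0,14],"twist":[0,0,0],"hand":-1}]}}

```text
clock: 61.25
tool_pos: [0.5136, 0.1685, 0.0789]
eef_rot: [-0.706, 0.708, -0.0, 0.001]
contact_force: [-0.0, 0.2, 0.3]
opening: 0.007
finger_force: 0.5
```

Call:
{"api": "step_arm", "payload": {"motion": [{"dp":[0,0,1],"twist":[0,0,0],"hand":-1},{"dp":[0,0,2],"twist":[0,0,0],"hand":-1},{"dp":[0,0,3],"twist":[0,0,0],"hand":-1},{"dp":[0,0,4],"twist":[0,0,0],"hand":-1}]}}

```text
clock: 61.75
tool_pos: [0.5136, 0.1686, 0.0751]
eef_rot: [-0.706, 0.708, -0.0, 0.001]
contact_force: [0.0, -0.6, 0.6]
opening: 0.005
finger_force: 0.5
```

Call:
{"api": "step_arm", "payload": {"motion": [{"dp":[0,0,1],"twist":[0,0,0],"hand":-1},{"dp":[0,0,1],"twist":[0,0,0],"hand":-1}]}}

```text
clock: 62.0
tool_pos: [0.5137, 0.1688, 0.0741]
eef_rot: [-0.706, 0.708, -0.0, 0.001]
contact_force: [0.0, -0.7, -0.8]
opening: 0.007
finger_force: 0.0
```

Call:
{"api": "step_arm", "payload": {"motion": [{"dp":[0,0,1],"twist":[0,0,0],"hand":-1},{"dp":[0,0,1],"twist":[0,0,0],"hand":-1},{"dp":[0,0,1],"twist":[0,0,0],"hand":-1}]}}

```text
clock: 62.38
tool_pos: [0.5137, 0.1688, 0.0737]
eef_rot: [-0.706, 0.708, -0.0, 0.001]
contact_force: [-0.4, -1.6, 4.3]
opening: 0.006
finger_force: 2.7
```

Call:
{"api": "step_arm", "payload": {"motion": [{"dp":[0,0,1],"twist":[0,0,0],"hand":-1},{"dp":[0,0,1],"twist":[0,0,0],"hand":-1},{"dp":[0,0,1],"twist":[0,0,0],"hand":-1}]}}

```text
clock: 62.75
tool_pos: [0.5137, 0.1689, 0.0736]
eef_rot: [-0.706, 0.708, -0.001, 0.001]
contact_force: [-2.3, -2.3, 12.0]
opening: 0.004
finger_force: 6.3
```

Run:
```python
from h import *
d=snap("wrist");W=world(d)*1000
for n,(u,v) in {"frame front":(300,255),"panel L":(160,320),"panel C":(260,320),"panel R":(480,310)}.items():
    print(n,W[int(v/1.2),int(u/1.2)].round(1))
s=r.get_state();print(s["tool_pos"],s["contact_force"],r.tip_reach)
```

```text
frame front [527.3 136.1  74.2]
panel L [587.  164.5  75. ]
panel C [545.2 164.6  74.8]
panel R [453.1 160.1  74.9]
[0.51369785 0.16883876 0.07358621] [-2.72353674 -3.08731607 12.76317036] 0.022
```

The lid has hit its hard stop, with its surface at about 74 mm: closed. Now retreat and do the final check.

Call:
{"api": "step_arm", "payload": {"motion": [{"dp":[0,0,-5],"twist":[0,0,0],"hand":-1},{"dp":[0,0,-30],"twist":[0,0,0],"hand":-1},{"dp":[0,0,-80],"twist":[0,0,0],"hand":-1},{"dp":[0,0,-140],"twist":[0,0,0],"hand":-1},{"dp":[0,0,-190],"twist":[0,0,0],"hand":-1}]}}

```text
clock: 63.42
tool_pos: [0.5134, 0.1688, 0.2642]
eef_rot: [-0.706, 0.708, -0.0, 0.001]
contact_force: [-0.0, 0.0, 1.2]
opening: 0.002
finger_force: 0.0
```

Call:
{"api": "step_arm", "payload": {"motion": [{"dp":[50,-15,0],"twist":[0,0,0],"hand":-1},{"dp":[100,-30,0],"twist":[0,0,0],"hand":-1},{"dp":[150,-40,-20],"twist":[0,0,0],"hand":-1},{"dp":[200,-50,-40],"twist":[0,0,0],"hand":-1},{"dp":[250,-50,-40],"twist":[0,0,0],"hand":-1}]}}

```text
clock: 64.05
tool_pos: [0.5639, -0.083, 0.3034]
eef_rot: [-0.706, 0.708, -0.001, 0.002]
contact_force: [-0.2, 0.4, 0.3]
opening: -0.002
finger_force: 0.0
```

Call:
{"api": "step_arm", "payload": {"motion": [{"dp":[0,0,0],"twist":[0,0,0],"hand":-1},{"dp":[0,0,0],"twist":[0,0,0],"hand":-1}]}}

```text
clock: 64.3
tool_pos: [0.5625, -0.0811, 0.3019]
eef_rot: [-0.706, 0.708, 0.0, 0.001]
contact_force: [-1.3, 0.5, -0.6]
opening: 0.004
finger_force: 0.0
```

Run:
```python
from h import *
go(512,167,93)
d=snap("wrist");chips(d,"wrist");save(d,"w7.png",sc=1.4)
d=snap("top");W=world(d);X,Y,Z=np.moveaxis(W,-1,0)
for y in(.13,.2,.27,.33): print("lid z",y,np.median(Z[(X>.42)&(X<.6)&(abs(Y-y)<.012)]).round(4))
rects(W,(X>.33)&(X<.55)&(Y>-.07)&(Y<.08)&(Z>.045)&(Z<.065),"scraper",100)
rects(W,(X>.68)&(X<.79)&(Y>-.2)&(Y<.12)&(Z>.008)&(Z<.075),"jar/driver",100)
rects(W,(X>.56)&(X<.66)&(Y>-.5)&(Y<-.42)&(Z>.06),"can",100)
```

```text
dp [-247.6   51.3  209.3] tw [-0.001  0.002 -0.   ] | t 64.3 pos [562.5 -81.1 301.9] yaw -90.1 F [-1.3  0.5 -0.6] op 0.004 ff 0.0 q7 2.38
wrist white 588 min [ 509. -276.   -1.] max [ 515. -145.    2.] med [ 512. -213.    1.] [318.  59.]
wrist white 16 min [ 338. -187.   56.] max [ 340. -172.   58.] med [ 339. -179.   58.] [476.  86.]
wrist white 16 min [ 338. -169.   56.] max [ 340. -153.   59.] med [ 339. -161.   58.] [473. 102.]
wrist white 16 min [ 338. -131.   56.] max [ 339. -115.   59.] med [ 339. -123.   57.] [467. 136.]
wrist white 16 min [ 338. -111.   56.] max [340. -94.  59.] med [ 339. -103.   58.] [464. 154.]
wrist white 17 min [338. -91.  56.] max [343. -77.  58.] med [339. -81.  57.] [460. 170.]
wrist white 20 min [349. -79.  44.] max [373. -79.  47.] med [361. -79.  45.] [438. 171.]
wrist white 38 min [397. -78.  43.] max [443. -77.  46.] med [420. -78.  44.] [390. 172.]
wrist white 45 min [ 501. -102.  382.] max [ 512. -100.  384.] med [ 506. -101.  383.] [501. 364.]
lid z 0.13 0.0723
lid z 0.2 0.0739
lid z 0.27 0.0737
lid z 0.33 0.0732
scraper 496 [428.4   4. ] [99.4 34.8] 0.5 z 0.052
jar/driver 298 [745.5  80.3] [45.3 49.4] 14.8 z 0.0592
can 354 [ 602.2 -457.2] [49.  51.4] 1.8 z 0.0882
```

View pics/w7.png

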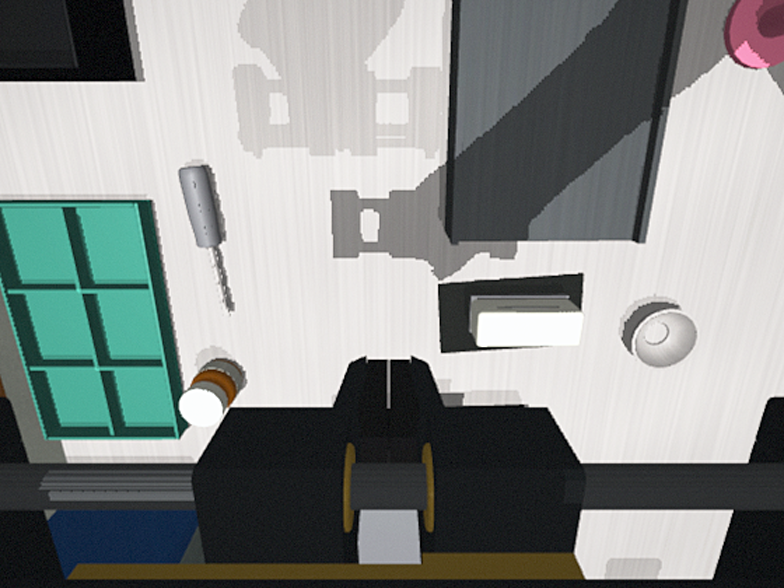

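The plate (560,120) is clear, the scraper (525,320) is on its mat, and the jar and driver are unmoved. The lid is flat. One last look into the trough.

Call:
{"api": "step_arm", "payload": {"motion": [{"dp":[50,0,0],"twist":[0,0,0],"hand":-1},{"dp":[100,0,0],"twist":[0,0,0],"hand":-1},{"dp":[150,0,0],"twist":[0,0,0],"hand":-1},{"dp":[150,0,0],"twist":[0,0,0],"hand":-1},{"dp":[150,0,0],"twist":[0,0,0],"hand":-1}]}}

```text
clock: 65.03
tool_pos: [0.5626, -0.2297, 0.3021]
eef_rot: [0.707, -0.707, -0.0, -0.001]
contact_force: [-0.4, 1.2, 0.3]
opening: 0.004
finger_force: 0.0
```

Run:
```python
from h import *
go(512,167,93)
d=snap("wrist");chips(d,"wrist");u,v=map(int,pix(d,(.42,-.33,.01)));print(u,v);u=min(max(u,100),460);v=min(max(v,80),340);save(d,"w8.png",(u-100,v-80,u+100,v+80),3.5)
```

```text
dp [-396.3   50.6  209.8] tw [-0.002  0.002 -0.   ] | t 65.03 pos [ 562.6 -229.7  302.1] yaw -89.9 F [-0.4  1.2  0.3] op 0.004 ff 0.0 q7 2.65
wrist white 1309 min [ 335. -390.   -1.] max [ 515. -290.    3.] med [ 459. -385.    1.] [371.  50.]
wrist white 380 min [ 443. -323.    4.] max [ 480. -301.   15.] med [ 466. -309.   13.] [355. 103.]
wrist white 279 min [ 353. -310.   18.] max [ 384. -286.   35.] med [ 367. -298.   29.] [435. 113.]
wrist white 70 min [ 418. -304.    4.] max [ 430. -296.   17.] med [ 424. -301.   16.] [386. 110.]
wrist white 120 min [ 394. -302.    5.] max [ 417. -291.   27.] med [ 407. -296.   24.] [402. 114.]
wrist white 28 min [ 339. -270.   56.] max [ 341. -240.   59.] med [ 339. -254.   58.] [464. 151.]
wrist white 39 min [ 338. -222.   56.] max [ 341. -176.   60.] med [ 339. -199.   58.] [456. 196.]
wrist white 311 min [ 508. -180.   -1.] max [515. -77.   2.] med [ 512. -131.    0.] [312. 229.]
wrist white 71 min [ 338. -170.   56.] max [341. -78.  59.] med [ 339. -124.   58.] [446. 250.]
wrist white 119 min [344. -81.  44.] max [502. -78.  58.] med [424. -79.  46.] [376. 275.]
wrist white 47 min [ 501. -251.  382.] max [ 512. -249.  385.] med [ 506. -250.  383.] [500. 364.]
390 85
```

View pics/w8.png

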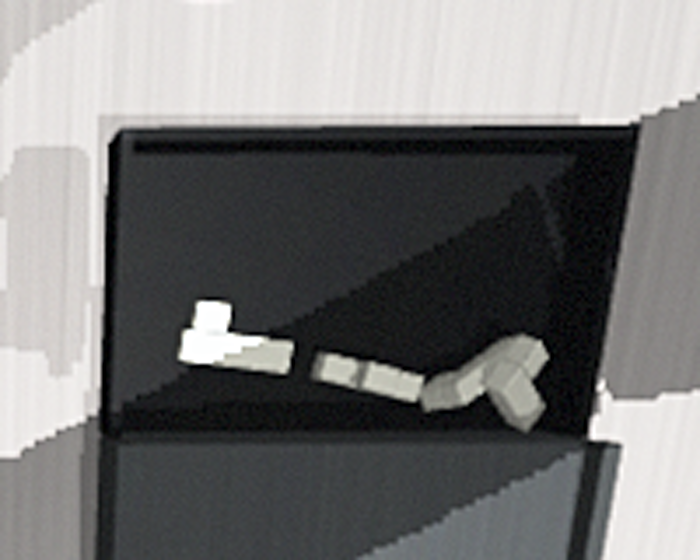

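All four chips lie inside the trough, at (235,340), (370,375), (460,385) and (515,385). The last joint is near its range limit, so I'll back off a little and hand in.

Call:
{"api": "step_arm", "payload": {"motion": [{"dp":[-20,0,0],"twist":[0,0,0.1],"hand":-1},{"dp":[-40,0,0],"twist":[0,0,0.2],"hand":-1},{"dp":[-40,0,0],"twist":[0,0,0.2],"hand":-1},{"dp":[-40,0,0],"twist":[0,0,0.2],"hand":-1}]}}

```text
clock: 65.58
tool_pos: [0.5626, -0.1916, 0.3021]
eef_rot: [-0.633, 0.774, -0.001, 0.0]
contact_force: [-1.1, -1.2, -0.4]
opening: 0.003
finger_force: 0.0
```

```bash
python3 -c "
from plant import r
print(r.get_state()['qd'].round(3) if hasattr(r.get_state()['qd'],'round') else '');print(r.finish_job())"
```

```text
[ 0.016  0.009  0.006 -0.007 -0.002 -0.001 -0.008]
the job is handed in; nothing more can be done
None
```

The job is handed in at about 66 s: all four offcuts found are in the trough, the scraper is back on its mat, all four blanks are seated boss up in matching pockets, the lid is closed, and the jar, can and screwdriver were left alone; the hand-in returned no verdict.

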